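# Scrub the pots, load the dryer, set its timer one click per pot

### The job

Wash up the two or three white open pots standing in a row on the clear middle of the bench (not those under the clear shelf at the far left): with the bottle brush from its stand, scrub inside each pot in turn from left to right, going down to the bottom, up to the rim and down to the bottom again, then put the brush back in its stand so that its collar sits on the rim. Stand all the pots upright on the deck of the dryer, inside its raised edge. Only then set the dryer's selector so that it stands one click past its zero mark for each pot loaded (two pots: second click, three pots: third click), and leave the other beaker, bottles and jars where they are.

Things in the scene. Friction and masses are not known exactly. Their poses are not given: they have to be found in the camera images.
- pot_1_mid (a point): thick-walled open white plastic pot, 62 mm across the rim, slightly narrower at the foot, 54 mm high, bore about 44 mm, floor 5 mm thick, about 90 g, loose on the bench. The point is on its axis half-way up, 27 mm above its underside; z is the pot's axis. It is the leftmost (largest y). May be absent.
- pot_2_mid (a point): thick-walled open white plastic pot, 62 mm across the rim, slightly narrower at the foot, 54 mm high, bore about 44 mm, floor 5 mm thick, about 90 g, loose on the bench. The point is on its axis half-way up, 27 mm above its underside; z is the pot's axis. It stands between the other two. May be absent.
- pot_3_mid (a point): thick-walled open white plastic pot, 62 mm across the rim, slightly narrower at the foot, 54 mm high, bore about 44 mm, floor 5 mm thick, about 90 g, loose on the bench. The point is on its axis half-way up, 27 mm above its underside; z is the pot's axis. It is the rightmost (smallest y). May be absent.
- brush_grip (a point): upright bottle brush, 188 mm long, 80 g. The point is in the middle of its wooden handle, a round bar 18 mm across between 115 and 187 mm above the tip with a slightly thicker end; z points along the brush from tip to handle. Below the handle is a grey collar, 60 mm across and 5 mm thick, its underside 110 mm above the tip, with a cone under it that centres it in the stand. At the start it stands in the stand; the grip point is then 40 mm above the stand's rim.
- brush_tip (a point): lower end of the same brush, 150 mm below brush_grip on its axis; the bristle head above it is 62 mm long and 29 mm across (firm to 24 mm)
- stand_mouth (a point): fixed steel brush stand, a tube 58 mm across on a foot 80 mm across, 120 mm high, bore 48 mm. The point is the centre of its open top rim; the brush hangs in it by its collar.
- deck (a point): dryer, a low white box (150 by 400 mm) fixed on the bench. The point is the centre of its steel deck's upper face, 30 mm above the bench; the free deck is 110 mm along its x and 274 mm along its y, inside a raised edge 8 mm higher. Its y axis points to the dryer's left end, its x away from the robot. The control pod (top 51 mm above the bench) is at the right end, beyond the raised edge.
- selector (a joint): selector knob of the dryer, rad, growing clockwise as seen from above; 0 at the zero mark (the long thick mark, at the dryer's left, +y), with click positions every 0.5236 rad (30 degrees) up to 6. A spring detent pulls it into the nearest click position (about 0.08 N m to pass one). It starts at zero or at the first click.
- selector_grip (a point): on the knob's vertical axis, at the height to grip, 79 mm above the bench. The knob is a black upright bar, 12 mm thick, 44 mm long and 36 mm high (top 93 mm above the bench), on a skirt 50 mm across whose top is 57 mm above the bench; the y axis of this point runs along the bar toward its pointer end.
- selector_pointer (a point): top of the knob at its pointer end (white line), 22 mm from the knob's axis
- glass_beaker: bystander: clear glass beaker, 54 mm across, 70 mm high, origin at its underside; not one of the pots, leave it alone
- brown_jar: bystander: brown jar with blue cap, 47 mm across, 86 mm high, origin at its underside; leave it alone
- lid_jar: bystander: closed white jar with lid, 60 mm across, 74 mm high, origin at its underside; not one of the pots, leave it alone
Not all that is in view belongs to the job. What is shaped like the part that bears pot_2_mid but orange or yellow is not meant. What is shaped like the part that bears pot_3_mid but red is not meant.

How it is judged:
By the outcome, as a careful person would: the job done as asked, in the order asked, and still so for the second after the job is handed in, with the robot touching nothing.
Of pot_1, pot_2, pot_3 only 2 to 3 are there at a start; the rules pass over those that are not, and their reading is None.
At some moment in a run one of pot_1, pot_2, pot_3 may be knocked a few centimetres aside while the robot is not near it.
It also fails if it takes over 210 s, if anything falls off the work surface, if the arm or the gripper's body presses on something with over 40 N, if the wrist force passes 120 N, or if a joint passes its speed limit or range.

### The arm

A 6-joint arm with a two-finger parallel gripper is mounted at the origin on a cart in front of the work surface, level with it; the furniture and walls round the work are solid. World frame = base frame: x ahead of the robot, y to its left, z up, the work surface at z = 0. Lengths are in m, angles in degrees, forces in N, time in s.
With the tool pointing down it reaches from about 0.35 to 0.875 m from the base axis. Payload 4.2 kg.
Tool frame: the origin (TCP) lies between the finger pads; the fingertips stand 8 mm ahead of it and the grasp point (between the pads) lies 11 mm behind it; x points along the fingers, y is the direction in which the jaws open and shut, and the axes are right-handed (so a half turn about x gives the same grasp; the last joint's range is limited). The gripper opens to 87 mm and grips with 3 to 60 N. Pads are 19 mm wide; open, the fingers measure 117 mm over their backs; the gripper's body (75 mm by 190 mm) begins 51 mm behind the grasp point.
Start: joints at [85.577, 22.042, 0.453, 0, -68.411, -14.817], TCP at [0.206, 0.59, 0.231] pointing down, gripper open.
Joint ranges: [-179.83, 179.83], [-69.29, 118.12], [-61.27, 80.66], [-181.25, 117.63], [-171.15, -9.14], [-177.46, 177.46]. Speed limits (degrees/s): [159.86, 159.86, 180, 180, 180, 180].

### API

Orientations are given as a 3x3 rotation matrix whose columns are the frame's x, y, z axes.
In Python, from station import r gives the robot as it stands. The module is installed in compiled form; this text tells all that it offers.
- The arm moves only by the tool move_arm, never from a script. Its argument "increments" is one flat list of numbers, 7 for each row, row after row: the turn, a rotation vector about the tool's x, y, z in degrees, then the shift along the tool's x, y, z in m, then the finger opening in m, from 0 to 0.087. A call has 1 to 12 rows; each row is the pose to reach, as a shift and turn from the pose commanded when the call began, along the tool's axes at that moment; what a row does not reach only later rows make up. A row lasts 1/12 s, in which the tool goes at most 41.7 mm and 7.16 degrees, less where a joint would pass 70% of its speed; a pose out of reach is approached as far as the arm can. A call with a gripper value outside its range is refused whole. The fingers move at their own pace and stop on an object; the grip force is fixed at half the most. Time passes only in rows, so rows that repeat a pose let the fingers close. It gives the time, the measured TCP pose, the force and the opening at its end, in the units of the state.
- r.sense(): the state, without advancing time (a new reading comes with each control period).
- r.capture(name): name is "scene" or "top"; returns the picture (480x640x3 uint8, red, green, blue); there is no depth.
- r.calibration(name): a dict with "fx", "fy", "cx", "cy" (pixels), "D" ([k1, k2, p1, p2, k3] as OpenCV has them; the pictures are not rectified), "rvec" (rotation vector, rad) and "tvec" (3), from world to camera coordinates, as OpenCV has them. Camera axes: x right, y down, z forward; pixel columns grow to the right and rows downward; lengths in m; the calibration is good to about 2 mm. A picture is of the moment at which its call begins. calibration takes no time and is no camera call.
- r.finish_job(): hands the job in, once; it reports no verdict.
The state is a dict: "time_s": time; "joints": joint angles; "joint_velocities": joint speeds; "effort": joint torques, N m; "tcp_pos": TCP position; "ee_rot": TCP orientation; "wrist_force": force on the tool from outside, world axes, zero at the start; "moment": the same for the moment, N m; "gripper_width": opening from 0.0 (shut) to 1.0 (fully open).
Only numpy, scipy, OpenCV 4.12 (cv2) and the standard library are available. Lean on these libraries where they do the work, as an engineer would, in place of code of your own. Each camera call takes 0.05 s, during which the arm holds its last target.

## Working session

There is one attempt and no reset: what is moved stays moved. The work goes in short steps, Python scripts to look and compute and a tool call to move; the robot and the scene stay as the last step left them, time stands still between calls to the robot, and variables do not carry over. Pictures are saved under pics/ and viewed, and the job is handed in when it is done.

Besides the shell and the picture viewer there is one more tool, called after "Call:" as name(argument=value, ...) on one line, values as JSON. move_arm: Moves the arm, as the interface text tells. Its arguments: {"type":"object","properties":{"increments":{"type":"array","items":{"type":"number"}}},"required":["increments"]}

```bash
mkdir -p pics
python3 - <<'E'
from station import r
import cv2
s=r.sense(); print(s)
for n in("scene","top"):
    im=r.capture(n); cv2.imwrite(f"pics/{n}0.png",im[:,:,::-1]); print(r.calibration(n))
E
```

```text
{'time_s': 0.0, 'joints': array([ 8.55751882e+01,  2.20902915e+01,  3.80974769e-01, -3.11008840e-02,
       -6.84109175e+01, -1.48164666e+01]), 'joint_velocities': array([-0.00885036,  0.05237882,  0.02693312, -0.05333537, -0.0266817 ,
        0.01601811]), 'effort': array([ 1.28542510e-03, -3.90662992e+01,  1.87401223e+01,  4.21974108e+00,
        1.10019822e-02, -1.89561542e-04]), 'tcp_pos': array([0.2057467 , 0.58954843, 0.22946723]), 'ee_rot': array([[-6.65123947e-04, -3.29735276e-01, -9.44073199e-01],
       [-2.05323698e-03, -9.44070968e-01,  3.29735943e-01],
       [-9.99997671e-01,  2.15772128e-03, -4.91004549e-05]]), 'wrist_force': array([-0.06695532, -0.76039244, -0.04709984]), 'moment': array([ 0.0091937 ,  0.00789367, -0.01729557]), 'gripper_width': 0.9976793747926972}
{'fx': 622.6668977067932, 'fy': 622.6668977067932, 'cx': 309.14024534729845, 'cy': 241.37429563577632, 'D': array([-0.10253243,  0.        ,  0.        ,  0.        ,  0.        ]), 'rvec': array([ 2.31452634, -0.59314003,  0.24805964]), 'tvec': array([-0.45459031,  0.31586377,  1.56498912])}
{'fx': 507.91022275830267, 'fy': 507.91022275830267, 'cx': 332.00328720616943, 'cy': 243.35220526381974, 'D': array([-0.04152164,  0.        ,  0.        ,  0.        ,  0.        ]), 'rvec': array([ 2.18324049, -2.02332517,  0.22578491]), 'tvec': array([0.02818388, 0.5597936 , 1.2317752 ])}
```

View pics/scene0.png

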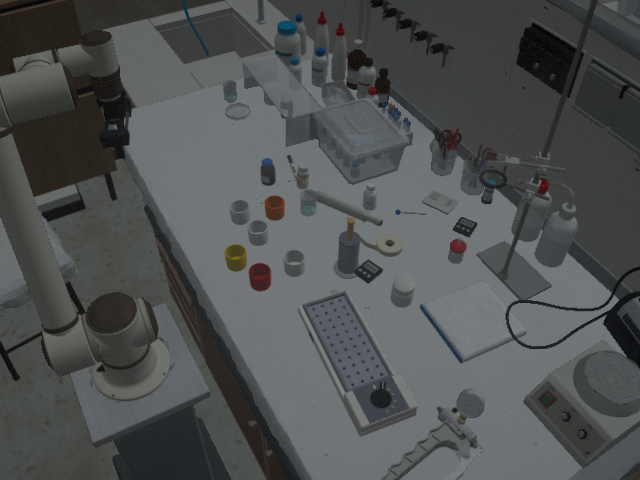

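View pics/top0.png

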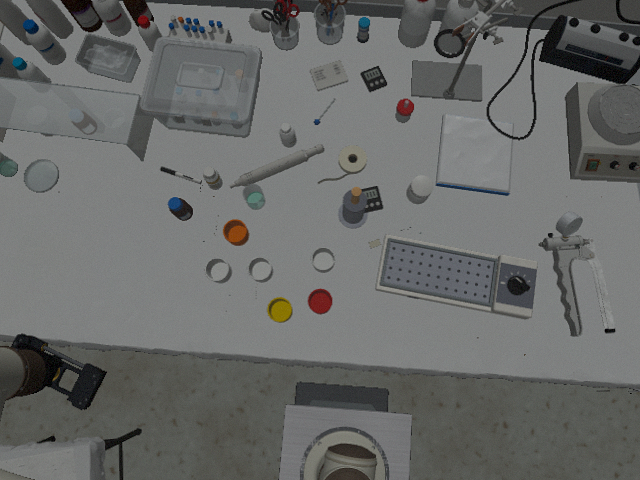

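Top view: three white pots at about (218,270), (261,269) and (323,260). The brush and stand are at (355,200), the dryer at (455,275) and the selector at (517,284). Next I'll zoom in.

```bash
cat > h.py <<'E'
import numpy as np, cv2
from station import r
def cam(n):
    c=r.calibration(n); K=np.array([[c['fx'],0,c['cx']],[0,c['fy'],c['cy']],[0,0,1.]])
    return K,np.array(c['D']),np.array(c['rvec']),np.array(c['tvec'])
def ray(n,uv,z):
    K,D,rv,t=cam(n); R=cv2.Rodrigues(rv)[0]
    p=cv2.undistortPoints(np.array([[uv]],float),K,D)[0,0]
    d=R.T@np.array([p[0],p[1],1]); o=-R.T@t
    return o+d*(z-o[2])/d[2]
def proj(n,P):
    K,D,rv,t=cam(n); return cv2.projectPoints(np.atleast_2d(np.array(P,float)),rv,t,K,D)[0][:,0]
def crop(im,x0,y0,x1,y1,s,f):
    c=cv2.resize(im[y0:y1,x0:x1],None,fx=s,fy=s,interpolation=cv2.INTER_CUBIC)
    c=cv2.convertScaleAbs(c,alpha=1.4)
    for u in range((x0+9)//10*10,x1,10):
        cv2.line(c,(int((u-x0+.5)*s),0),(int((u-x0+.5)*s),4 if u%50 else 12),(255,0,0),1)
        if u%50==0: cv2.putText(c,str(u),(int((u-x0+.5)*s),24),0,.4,(255,0,0))
    for v in range((y0+9)//10*10,y1,10):
        cv2.line(c,(0,int((v-y0+.5)*s)),(4 if v%50 else 12,int((v-y0+.5)*s)),(255,0,0),1)
        if v%50==0: cv2.putText(c,str(v),(14,int((v-y0+.5)*s)),0,.4,(255,0,0))
    cv2.imwrite(f,c[:,:,::-1])
def tooldelta(dw):
    return r.sense()['ee_rot'].T@np.array(dw)
E
python3 - <<'E'
from h import *
im=cv2.imread("pics/top0.png")[:,:,::-1]
crop(im,195,230,355,330,5,"pics/t1.png")
crop(im,330,180,550,330,3.6,"pics/t2.png")
crop(im,480,240,550,330,6,"pics/t3.png")
im=cv2.imread("pics/scene0.png")[:,:,::-1]
crop(im,220,190,420,310,4,"pics/s1.png")
E
```

```text
(no output)
```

View pics/t1.png

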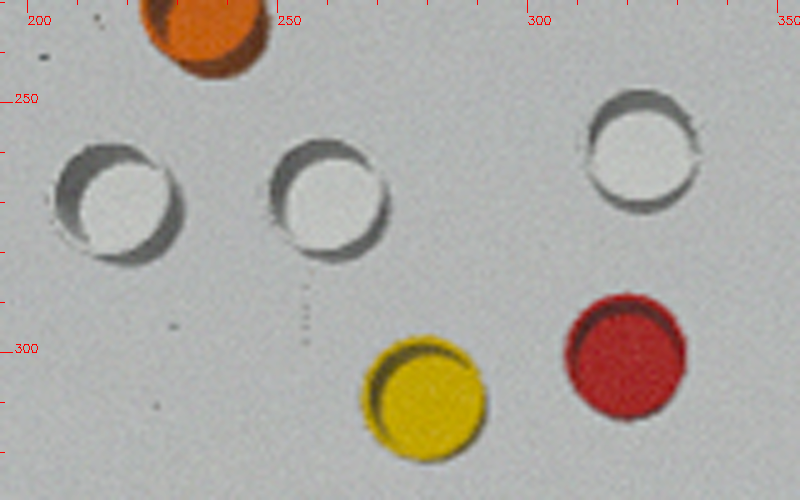

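View pics/t2.png

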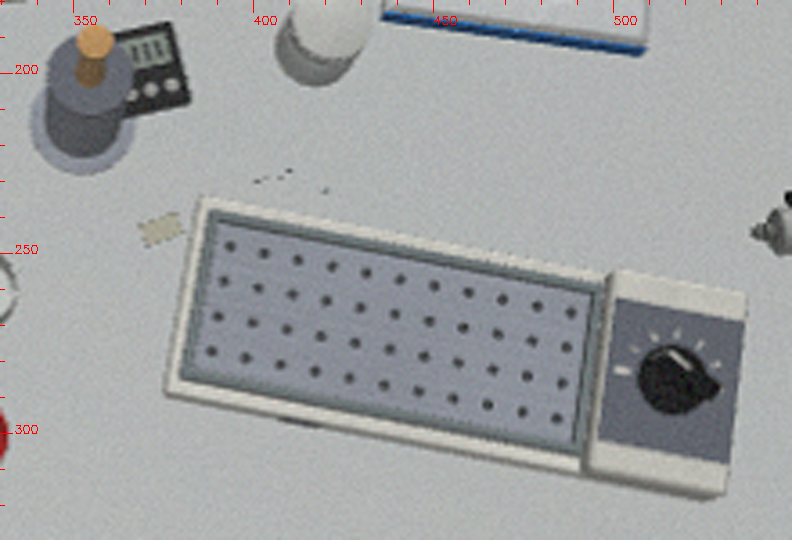

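View pics/t3.png

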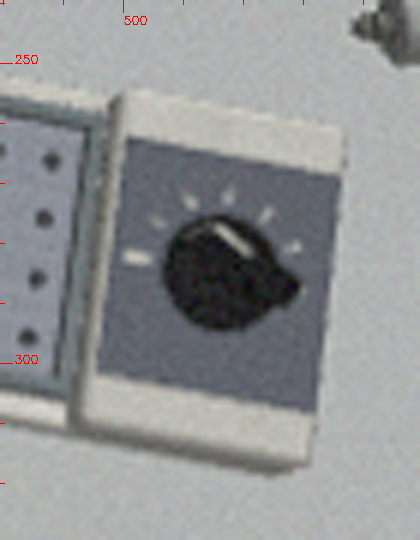

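View pics/s1.png

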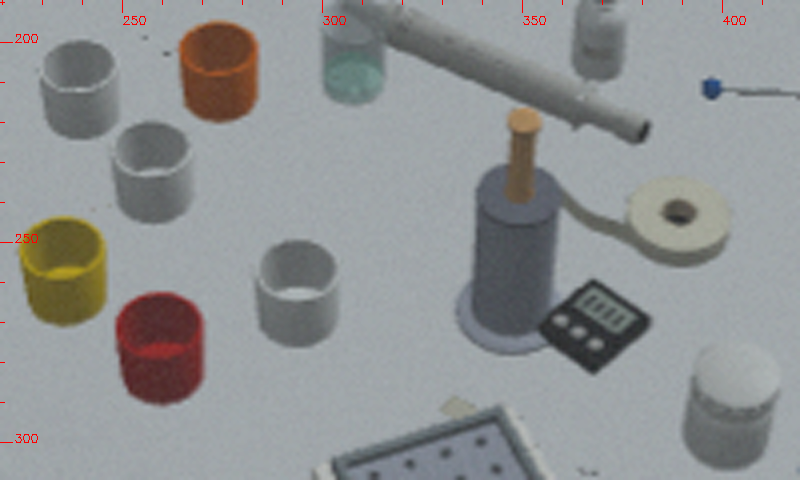

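```bash
cat > ov.py <<'E'
from h import *
def circ(x,y,z,rad,n=60):
    a=np.linspace(0,2*np.pi,n); return np.c_[x+rad*np.cos(a),y+rad*np.sin(a),np.full(n,z)]
def overlay(imf,n,shapes,box,s,f):
    im=cv2.imread(imf); x0,y0,x1,y1=box
    c=cv2.resize(im[y0:y1,x0:x1],None,fx=s,fy=s,interpolation=cv2.INTER_CUBIC); c=cv2.convertScaleAbs(c,alpha=1.4)
    for P,col in shapes:
        p=((proj(n,P)-[x0,y0]+.5)*s).astype(int); cv2.polylines(c,[p.reshape(-1,1,2)],False,col,1)
    cv2.imwrite(f,c)
E
python3 - <<'E'
from ov import *
for n in("scene","top"):
    K,D,rv,t=cam(n);print(n,-cv2.Rodrigues(rv)[0].T@t)
for uv in[(239.7,205.9),(257.7,226.9),(294,257)]: print('pot',ray("scene",uv,.054))
for uv in[(350.7,219.5)]: print('brush top',ray("scene",uv,.197))
print('brush top',ray("top",(355,192),.197))
# collar in top: center crop (90,80)/3.6
print('collar', ray("top",(354.5,201.5),.125))
# deck corners in top crop t2 inner edges of deck
def t2(x,y): return (330+x/3.6-.5,180+y/3.6-.5)
for c in[(203,197),(165,394),(745,292),(722,497),(608,272),(583,470)]: print(c,ray("top",t2(*c),.038 if c[0]<700 else .051))
for c in[(672,379)]: print('knob',ray("top",t2(*c),.093))
E
```

```text
scene [-0.0245045  -0.96653828  1.34937634]
top [0.27738816 0.05506711 1.32342615]
pot [0.47209762 0.3546367  0.054     ]
pot [0.48104039 0.24594177 0.054     ]
pot [0.51879566 0.08821784 0.054     ]
brush top [0.65477925 0.01919861 0.197     ]
brush top [0.65204157 0.02484473 0.197     ]
collar [0.65141704 0.02253785 0.125     ]
(203, 197) [ 0.59614084 -0.06722621  0.038     ]
(165, 394) [ 0.4511031  -0.04798747  0.038     ]
(745, 292) [ 0.55311361 -0.45631716  0.051     ]
(722, 497) [ 0.40619743 -0.43880801  0.051     ]
(608, 272) [ 0.56310659 -0.36184693  0.038     ]
(583, 470) [ 0.41937586 -0.34505812  0.038     ]
knob [ 0.47967844 -0.38845247  0.093     ]
```

```bash
cat > fit1.py <<'E'
from ov import *
import sys
G=(0,255,0);R=(0,0,255);Y=(0,255,255)
pots=[(.472,.355),(.481,.246),(.519,.088)]
br=(.652,.022)
th=np.radians(-7.0); dc=(.513,-.199); kn=(.4797,-.3885)
X=np.array([np.cos(th),np.sin(th),0]);Yd=np.array([-np.sin(th),np.cos(th),0])
S=[]
for p in pots: S+=[(circ(*p,.054,.031),G),(circ(*p,.0,.029),R),(circ(*p,.054,.022),Y)]
S+=[(circ(*br,.197,.009),G),(circ(*br,.125,.030),G),(circ(*br,0,.04),R)]
c=np.array([*dc,0])
def rect(c,hx,hy,z): return np.array([c+X*a*hx+Yd*b*hy+[0,0,z] for a,b in[(1,1),(1,-1),(-1,-1),(-1,1),(1,1)]])
S+=[(rect(c,.055,.137,.03),Y),(rect(c,.055,.137,.038),G)]
k=np.array([*kn,0])
S+=[(circ(*kn,.057,.025),R),(circ(*kn,.093,.022),G)]
overlay("pics/top0.png","top",S,(195,180,355,330),5,"pics/o1.png")
overlay("pics/top0.png","top",S,(325,180,545,330),3.6,"pics/o2.png")
overlay("pics/scene0.png","scene",S,(220,190,420,310),4,"pics/o3.png")
overlay("pics/scene0.png","scene",S,(290,280,430,440),3.7,"pics/o4.png")
E
python3 fit1.py
```

```text
(no output)
```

View pics/o1.png

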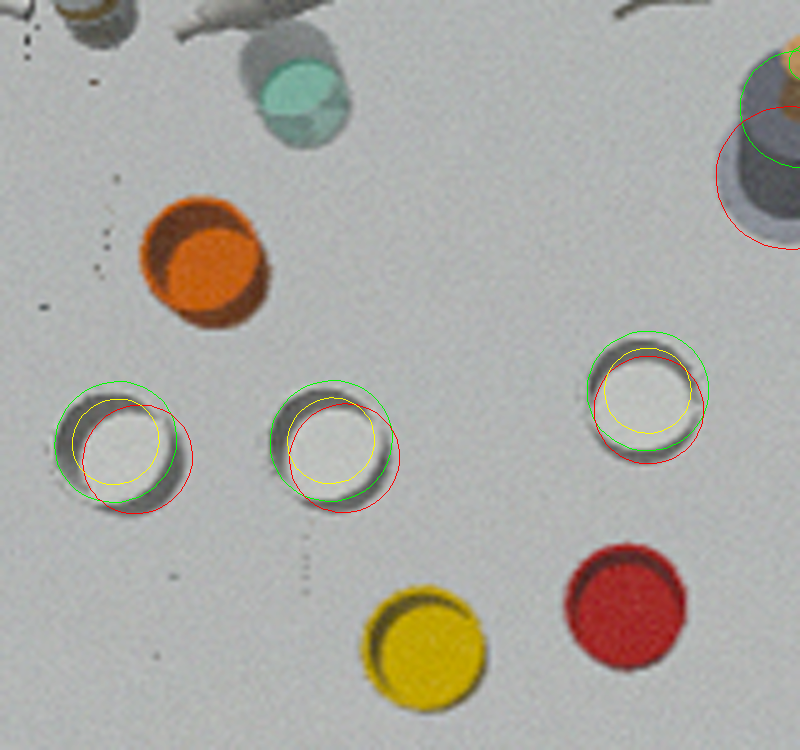

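View pics/o2.png

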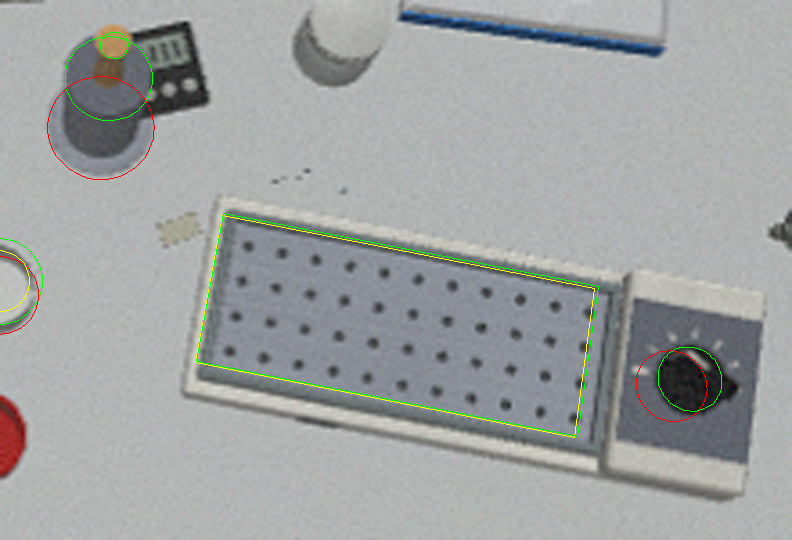

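View pics/o3.png

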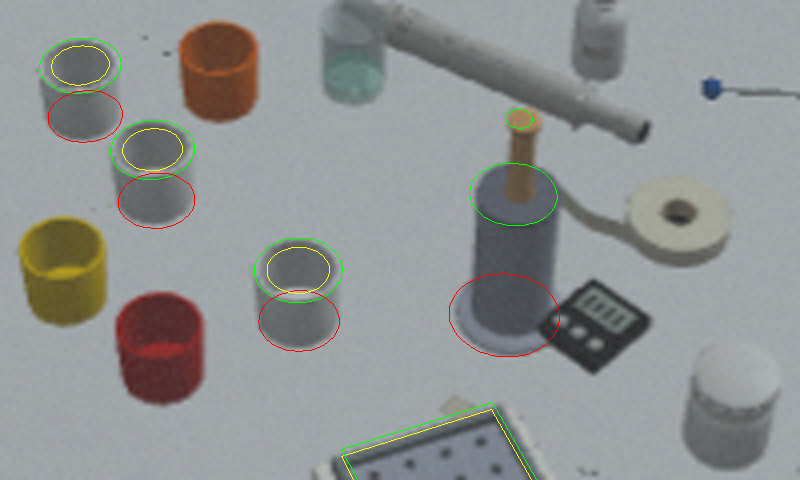

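View pics/o4.png

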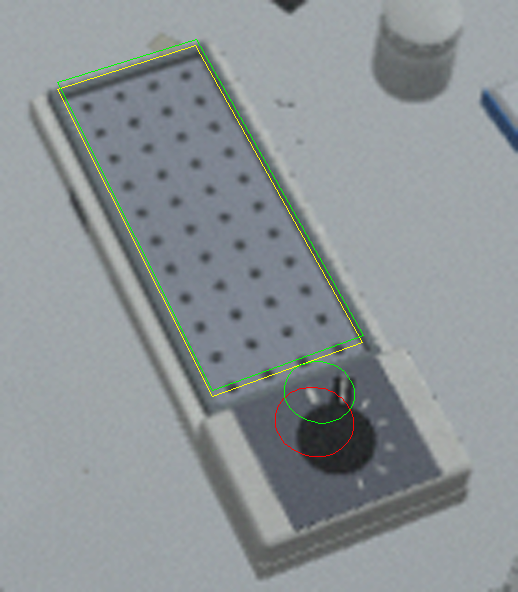

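Run:
```python
import cv2,numpy as np
from h import *
cl=cv2.createCLAHE(4,(4,4))
def z(f,boxes,s,out):
    im=cv2.imread(f); o=[]
    for (x0,y0,x1,y1) in boxes:
        c=im[y0:y1,x0:x1].astype(float); lo,hi=np.percentile(c,1),np.percentile(c,99.8)
        c=np.clip((c-lo)/(hi-lo)*255,0,255).astype(np.uint8)
        c=cv2.resize(c,None,fx=s,fy=s,interpolation=cv2.INTER_CUBIC)
        for u in range((x0+4)//5*5,x1,5):
            cv2.line(c,(int((u-x0+.5)*s),0),(int((u-x0+.5)*s),5),(0,0,255),1)
            if u%10==0: cv2.putText(c,str(u),(int((u-x0+.5)*s)-8,16),0,.33,(0,0,255))
        for v in range((y0+4)//5*5,y1,5):
            cv2.line(c,(0,int((v-y0+.5)*s)),(5,int((v-y0+.5)*s)),(0,0,255),1)
            if v%10==0: cv2.putText(c,str(v),(7,int((v-y0+.5)*s)),0,.33,(0,0,255))
        o.append(c)
    cv2.imwrite(out,np.vstack([np.hstack(o[:3]),np.hstack(o[3:])]))
def b(x,y,h=16): return(x-h,y-h,x+h,y+h)
z("pics/top0.png",[b(218,270),b(261,269),b(323,260)],8,"pics/za.png") if 0 else None
z2=lambda f,bs:z
B=[b(240,212),b(258,233),b(294,263)]
z("pics/scene0.png",B+[b(348,222,16),b(347,238,16),b(347,268,16)],8,"pics/zb.png")
z("pics/top0.png",[b(218,270),b(261,269),b(323,260),b(354,200),b(350,212),b(517,284)],8,"pics/za.png")
```

```text
(no output)
```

View pics/za.png

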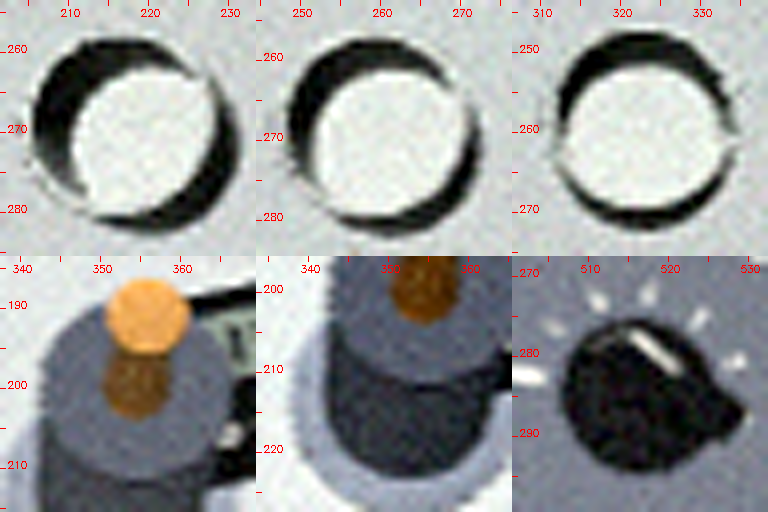

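View pics/zb.png

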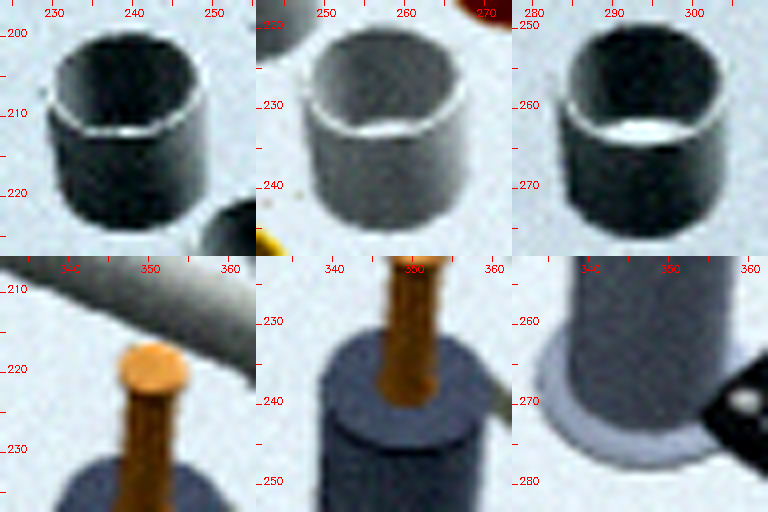

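Run:
```python
from ov import *
print('btop',ray("scene",(350.6,219.5),.198),ray("top",(355.9,191),.198))
print('coll',ray("top",(354.75,199.6),.125),ray("scene",(332+147/8-.5+0,222+134/8-.5),.125))
print('foot scene bottom etc; knob',ray("top",(516.25,285),.055),ray("scene",(380.3,397.9),.055))
# white line ends on knob
for a in[(628,338),(680,370)]: print('line top',ray("top",(501+(a[0]-512)/8-.5,268+(a[1]-256)/8-.5),.093))
# deck inner corners (yellow model vs. actual), edges outer of rim top z=.038
def o2(x,y): return (325+x/3.6-.5,180+y/3.6-.5)
def o4(x,y): return (290+x/3.7-.5,280+y/3.7-.5)
```

```text
btop [0.65395555 0.01847023 0.198     ] [0.65430225 0.02294458 0.198     ]
coll [0.65634252 0.02224395 0.125     ] [0.65643942 0.01873487 0.125     ]
foot scene bottom etc; knob [ 0.48537393 -0.40236256  0.055     ] [ 0.48592437 -0.40426531  0.055     ]
line top [ 0.49693003 -0.38556683  0.093     ]
line top [ 0.48817034 -0.40170545  0.093     ]
```

Run:
```python
from h import *
im=cv2.imread("pics/top0.png")[:,:,::-1]
crop(im,375,225,505,325,6,"pics/d1.png")
im=cv2.imread("pics/scene0.png")[:,:,::-1]
crop(im,295,280,425,440,3.7*1,"pics/d2.png")
crop(im,360,360,420,420,10,"pics/d3.png")
```

```text
(no output)
```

View pics/d1.png

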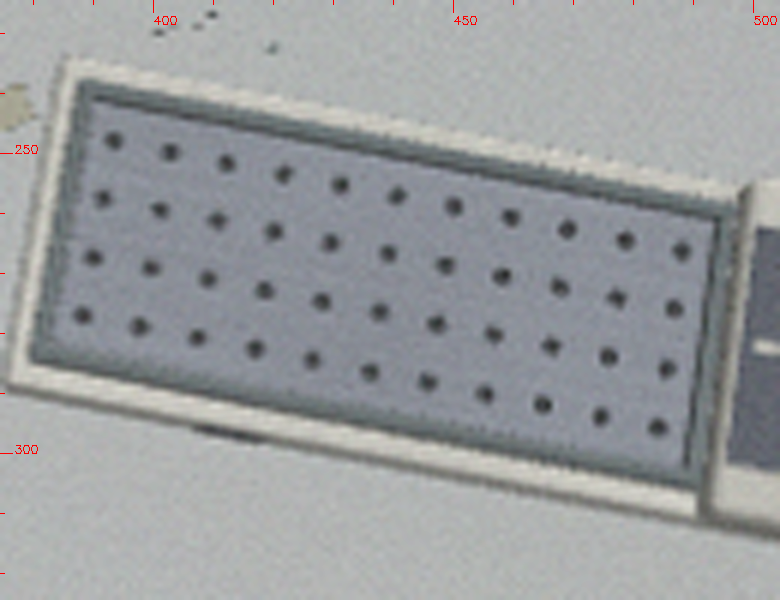

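View pics/d3.png

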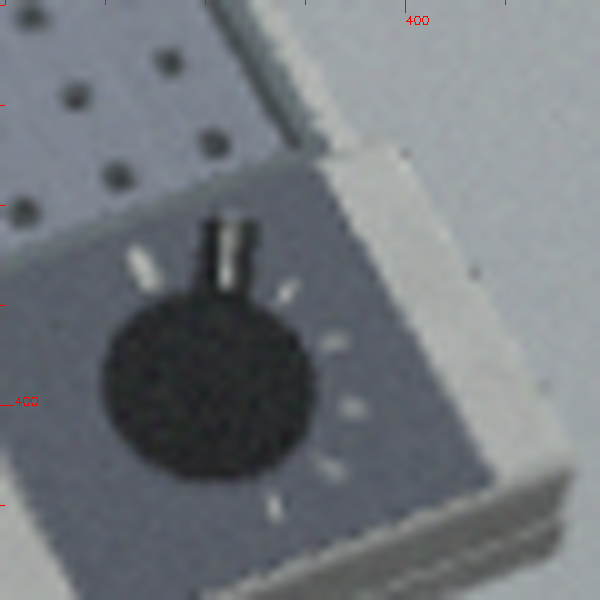

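```bash
cat > d.py <<'E'
# usage: d.py x y z yaw(deg of tool y axis) -> rotvec, shift in current tool frame
import sys
from h import *
from scipy.spatial.transform import Rotation as Ro
x,y,z,yaw=map(float,sys.argv[1:5])
s=r.sense();R0=s['ee_rot']
a=np.radians(yaw); ty=np.array([np.cos(a),np.sin(a),0]);tx=np.array([0,0,-1.]);R1=np.c_[tx,ty,np.cross(tx,ty)]
print('t',s['time_s'],'tcp',s['tcp_pos'].round(4),'F',s['wrist_force'].round(2),'w',round(s['gripper_width']*87,1))
print('rot',np.degrees(Ro.from_matrix(R0.T@R1).as_rotvec()).round(2),'shift',(R0.T@(np.array([x,y,z])-s['tcp_pos'])).round(4))
E
python3 - <<'E'
from ov import *
o=lambda x,y:(375+x/6-.5,225+y/6-.5)
P=[ray("top",o(*c),.03) for c in[(113,140),(682,250),(83,315),(658,427)]]
P=np.array(P);print(P.round(4),P.mean(0)); d=P[0]-P[1]+P[2]-P[3]; print(np.degrees(np.arctan2(d[0],d[1])))
# scene check: green end deck model
E
python3 d.py .655 .0205 .24 270
```

```text
[[ 0.5632 -0.0893  0.03  ]
 [ 0.5334 -0.3379  0.03  ]
 [ 0.4855 -0.0802  0.03  ]
 [ 0.4557 -0.3284  0.03  ]] [ 0.50946085 -0.20894009  0.03      ]
6.843269489782815
t 0.1 tcp [0.2058 0.5896 0.2296] F [-0.47 -1.07  0.17] w 86.9
rot [-1.925e+01  1.000e-02 -1.100e-01] shift [-0.0096  0.3892 -0.6117]
```

Call:
move_arm(increments=[-19.25,0,-0.1,-0.01,0.389,-0.612,0.087,-19.25,0,-0.1,-0.01,0.389,-0.612,0.087,-19.25,0,-0.1,-0.01,0.389,-0.612,0.087,-19.25,0,-0.1,-0.01,0.389,-0.612,0.087,-19.25,0,-0.1,-0.01,0.389,-0.612,0.087,-19.25,0,-0.1,-0.01,0.389,-0.612,0.087,-19.25,0,-0.1,-0.01,0.389,-0.612,0.087,-19.25,0,-0.1,-0.01,0.389,-0.612,0.087,-19.25,0,-0.1,-0.01,0.389,-0.612,0.087,-19.25,0,-0.1,-0.01,0.389,-0.612,0.087,-19.25,0,-0.1,-0.01,0.389,-0.612,0.087,-19.25,0,-0.1,-0.01,0.389,-0.612,0.087])

```text
time_s: 1.1
tcp_pos: [0.5165, 0.1959, 0.2372]
ee_rot: [[-0.0, 0.0, -1.0], [0.002, -1.0, -0.0], [-1.0, -0.002, 0.0]]
wrist_force: [0.4, 1.1, 0.3]
gripper_width: 1.002
```

```bash
python3 d.py .655 .0205 .24 270
```

```text
t 1.1 tcp [0.5165 0.1959 0.2372] F [0.43 1.08 0.27] w 87.2
rot [0.02 0.02 0.09] shift [-0.0031  0.1755 -0.1384]
```

Call:
move_arm(increments=[0,0,0,-0.003,0.172,-0.135,0.087,0,0,0,-0.003,0.172,-0.135,0.087,0,0,0,-0.003,0.172,-0.135,0.087,0,0,0,-0.003,0.172,-0.135,0.087,0,0,0,-0.003,0.172,-0.135,0.087,0,0,0,-0.003,0.172,-0.135,0.087,0,0,0,-0.003,0.172,-0.135,0.087,0,0,0,-0.003,0.172,-0.135,0.087,0,0,0,-0.003,0.172,-0.135,0.087])

```text
time_s: 1.85
tcp_pos: [0.6502, 0.0266, 0.2398]
ee_rot: [[-0.001, 0.001, -1.0], [0.002, -1.0, -0.001], [-1.0, -0.002, 0.001]]
wrist_force: [-0.2, -0.6, -0.2]
gripper_width: 0.999
```

```bash
python3 d.py .655 .0205 .149 270
python3 - <<'E'
from h import *
im=r.capture("scene"); crop(im,310,130,410,290,3.7,"pics/a1.png")
im=r.capture("top"); crop(im,300,130,420,250,4.5,"pics/a2.png")
E
```

```text
t 1.85 tcp [0.6502 0.0266 0.2398] F [-0.25 -0.58 -0.16] w 86.9
rot [0.05 0.04 0.11] shift [ 0.0908  0.0063 -0.0048]
```

View pics/a1.png

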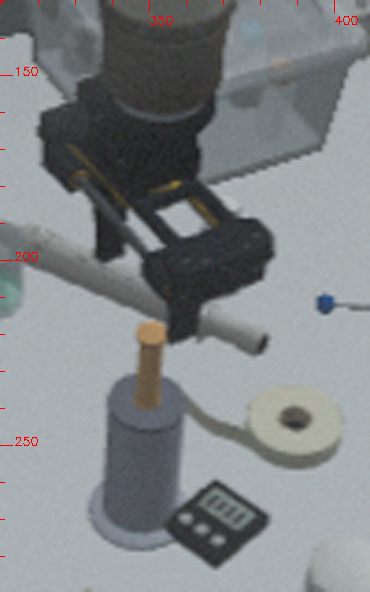

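View pics/a2.png

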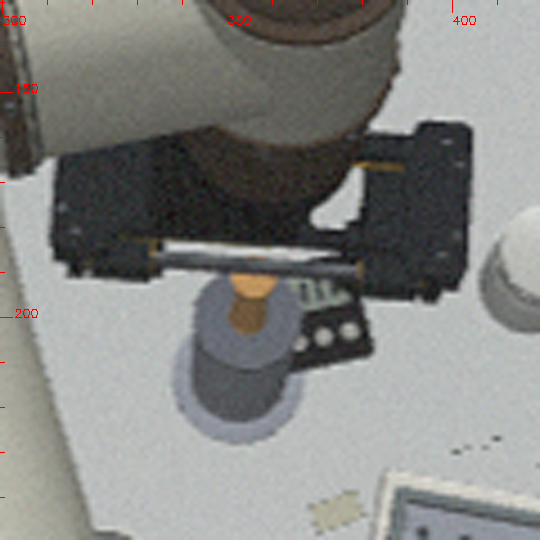

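Call:
move_arm(increments=[0,0,0,0,0.006,-0.004,0.087,0,0,0,0,0.006,-0.004,0.087,0,0,0,0.03,0.006,-0.004,0.087,0,0,0,0.06,0.006,-0.004,0.087,0,0,0,0.091,0.006,-0.004,0.087,0,0,0,0.091,0.006,-0.004,0.087,0,0,0,0.091,0.006,-0.004,0.087,0,0,0,0.091,0.006,-0.004,0.087])

```text
time_s: 2.62
tcp_pos: [0.6564, 0.0202, 0.1513]
ee_rot: [[0.004, 0.001, -1.0], [0.001, -1.0, -0.001], [-1.0, -0.001, -0.004]]
wrist_force: [0.7, 0.2, 1.8]
gripper_width: 1.0
```

```bash
python3 d.py .655 .0205 .149 270
python3 - <<'E'
from h import *
im=r.capture("scene"); crop(im,310,130,410,290,3.7,"pics/a3.png")
im=r.capture("top"); crop(im,300,130,420,250,4.5,"pics/a4.png")
E
```

```text
t 2.6167 tcp [0.6564 0.0202 0.1513] F [0.66 0.17 1.76] w 87.0
rot [ 0.06 -0.21  0.09] shift [ 0.0023 -0.0003  0.0014]
```

View pics/a3.png

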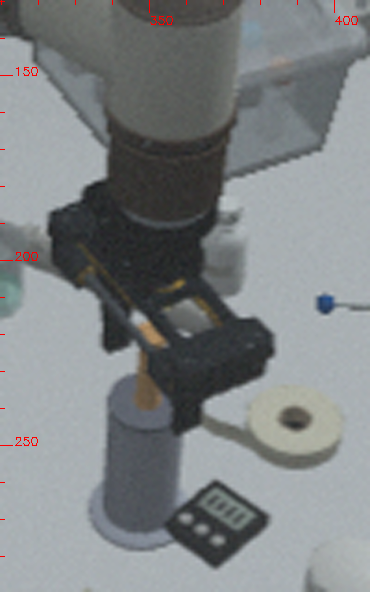

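View pics/a4.png

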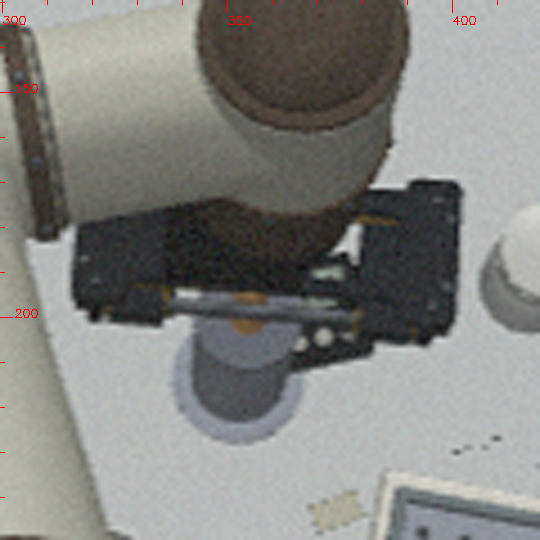

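Call:
move_arm(increments=[0,0,0,0.001,0,0.001,0.0,0,0,0,0.001,0,0.001,0.0,0,0,0,0.001,0,0.001,0.0,0,0,0,0.001,0,0.001,0.0,0,0,0,0.001,0,0.001,0.0,0,0,0,0.001,0,0.001,0.0,0,0,0,0.001,0,0.001,0.0,0,0,0,0.001,0,0.001,0.0,0,0,0,0.001,0,0.001,0.0,0,0,0,0.001,0,0.001,0.0])

```text
time_s: 3.55
tcp_pos: [0.654, 0.02, 0.1481]
ee_rot: [[0.0, 0.0, -1.0], [0.002, -1.0, -0.0], [-1.0, -0.002, -0.0]]
wrist_force: [0.9, -0.3, -0.5]
gripper_width: 0.324
```

```bash
python3 d.py .655 .0205 .30 270
```

```text
t 3.55 tcp [0.654  0.02   0.1481] F [ 0.94 -0.34 -0.47] w 28.2
rot [ 0.01 -0.01  0.1 ] shift [-0.1519 -0.0007 -0.0011]
```

Call:
move_arm(increments=[0,0,0,0,0,0,0,0,0,0,0,0,0,0,0,0,0,0,0,0,0,0,0,0,0,0,0,0,0,0,0,0,0,0,0])

```text
time_s: 3.97
tcp_pos: [0.6542, 0.0203, 0.1483]
ee_rot: [[0.001, 0.0, -1.0], [0.002, -1.0, -0.0], [-1.0, -0.002, -0.001]]
wrist_force: [-0.3, 2.3, 1.1]
gripper_width: 0.195
```

```bash
python3 d.py .654 .020 .30 270
```

```text
t 3.9667 tcp [0.6542 0.0203 0.1483] F [-0.34  2.27  1.12] w 17.0
rot [ 0.02 -0.06  0.13] shift [-1.517e-01  0.000e+00  1.000e-04]
```

Call:
move_arm(increments=[0,0,0,-0.02,0,0,0,0,0,0,-0.05,0,0,0,0,0,0,-0.085,0,0,0,0,0,0,-0.12,0,0,0,0,0,0,-0.15,0,0,0,0,0,0,-0.15,0,0,0,0,0,0,-0.15,0,0,0])

```text
time_s: 4.55
tcp_pos: [0.6544, 0.0196, 0.3003]
ee_rot: [[0.004, -0.0, -1.0], [0.003, -1.0, 0.0], [-1.0, -0.003, -0.004]]
wrist_force: [-0.7, 0.3, -2.1]
gripper_width: 0.201
```

```bash
cat > look.py <<'E'
import sys
from h import *
tag=sys.argv[1]
b1=list(map(int,sys.argv[2:6])); b2=list(map(int,sys.argv[6:10]))
a=r.capture("scene");b=r.capture("top")
cv2.imwrite(f"pics/{tag}_s.png",a[:,:,::-1]);cv2.imwrite(f"pics/{tag}_t.png",b[:,:,::-1])
f=lambda B:min(800/(B[2]-B[0]),600/(B[3]-B[1]),8)
crop(a,*b1,f(b1),f"pics/{tag}_sc.png");crop(b,*b2,f(b2),f"pics/{tag}_tc.png")
E
python3 look.py b 220 150 420 300 195 140 395 290; python3 d.py .471 .355 .225 270
```

```text
t 4.65 tcp [0.653  0.0196 0.2966] F [-0.5  -0.42 -1.25] w 17.5
rot [-0.01  0.17  0.09] shift [ 0.0726 -0.3353  0.1819]
```

View pics/b_sc.png

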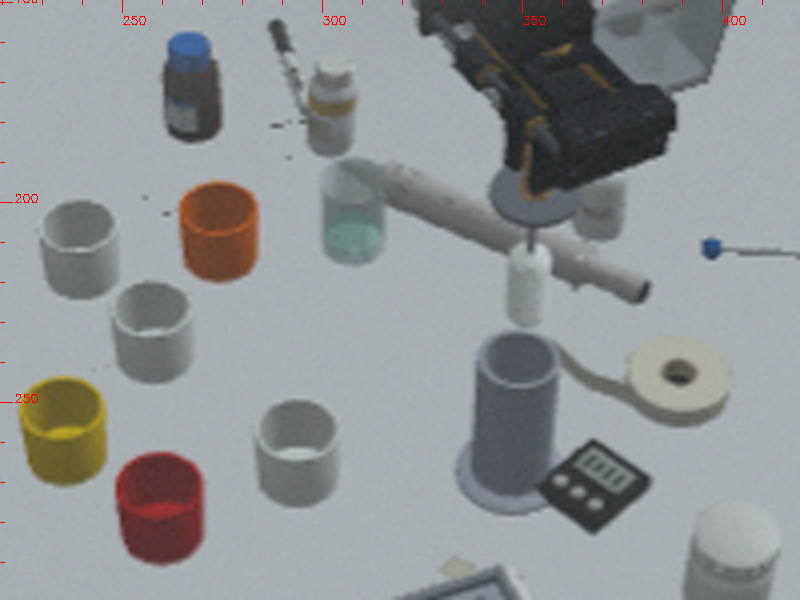

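View pics/b_tc.png

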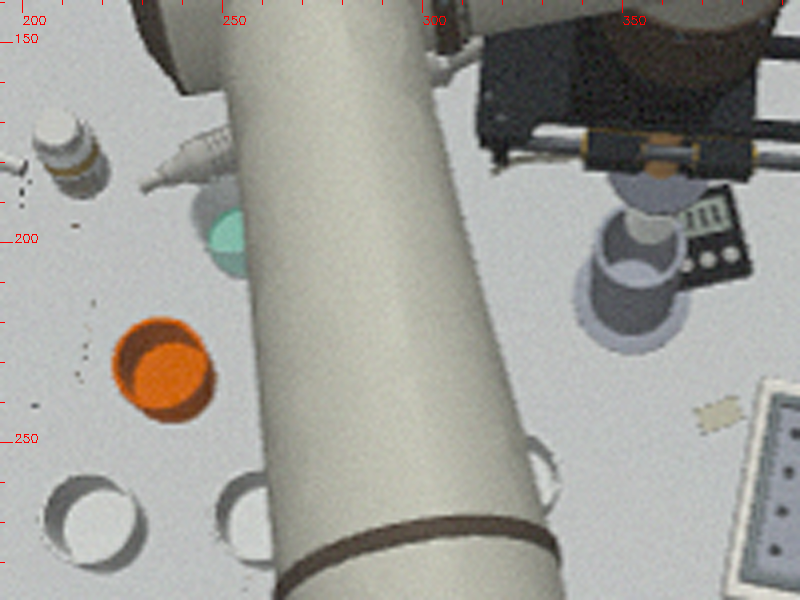

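Call:
move_arm(increments=[0,0,0,0.02,-0.335,0.182,0,0,0,0,0.02,-0.335,0.182,0,0,0,0,0.02,-0.335,0.182,0,0,0,0,0.02,-0.335,0.182,0,0,0,0,0.02,-0.335,0.182,0,0,0,0,0.02,-0.335,0.182,0,0,0,0,0.05,-0.335,0.182,0,0,0,0,0.05,-0.335,0.182,0,0,0,0,0.05,-0.335,0.182,0,0,0,0,0.05,-0.335,0.182,0,0,0,0,0.05,-0.335,0.182,0,0,0,0,0.05,-0.335,0.182,0])

```text
time_s: 5.65
tcp_pos: [0.4712, 0.3546, 0.2469]
ee_rot: [[-0.002, 0.002, -1.0], [-0.002, -1.0, -0.002], [-1.0, 0.002, 0.002]]
wrist_force: [0.5, -1.2, -0.7]
gripper_width: 0.204
```

```bash
python3 look.py c 215 150 315 280 195 195 315 285; python3 d.py .471 .355 .225 270
```

```text
t 5.75 tcp [0.4723 0.3538 0.2483] F [ 0.19 -1.91 -0.55] w 17.1
rot [-0.05  0.01  0.03] shift [ 0.0233 -0.0012  0.0013]
```

View pics/c_sc.png

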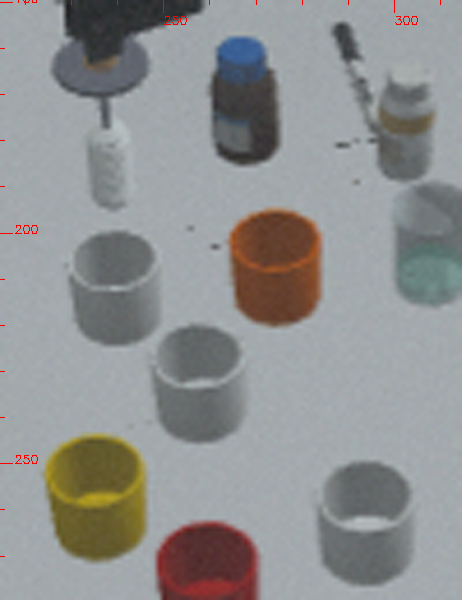

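View pics/c_tc.png

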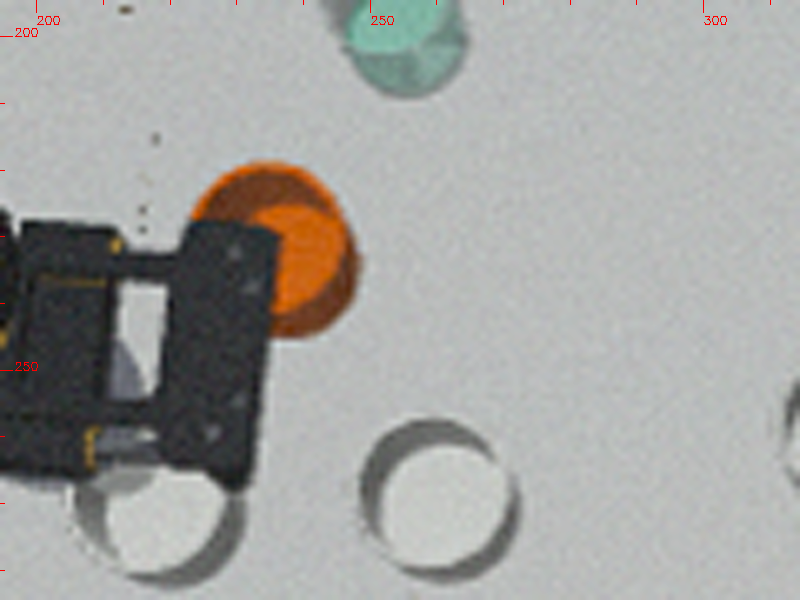

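Run:
```python
from h import *
print(proj("scene",[[.4723,.3538,.110],[.471,.355,.054],[.4723,.3538,.221]]))
```

```text
[[238.52084283 192.31154548]
 [239.32362714 205.94595115]
 [235.6861387  163.31560756]]
```

Call:
move_arm(increments=[0,0,0,0,-0.001,0.001,0,0,0,0,0.03,-0.001,0.001,0,0,0,0,0.055,-0.001,0.001,0,0,0,0,0.075,-0.001,0.001,0,0,0,0,0.09,-0.001,0.001,0,0,0,0,0.098,-0.001,0.001,0,0,0,0,0.098,-0.001,0.001,0,0,0,0,0.098,-0.001,0.001,0])

```text
time_s: 6.42
tcp_pos: [0.4717, 0.3557, 0.1513]
ee_rot: [[0.001, -0.001, -1.0], [0.002, -1.0, 0.001], [-1.0, -0.002, -0.001]]
wrist_force: [0.4, -0.6, -0.9]
gripper_width: 0.199
```

```bash
python3 look.py e 215 150 315 280 195 195 315 285; python3 d.py .471 .355 .143 270
```

```text
t 6.5167 tcp [0.4719 0.3564 0.1523] F [-0.74  0.91 -1.17] w 17.2
rot [-0.01 -0.14  0.22] shift [0.0093 0.0014 0.0009]
```

View pics/e_sc.png

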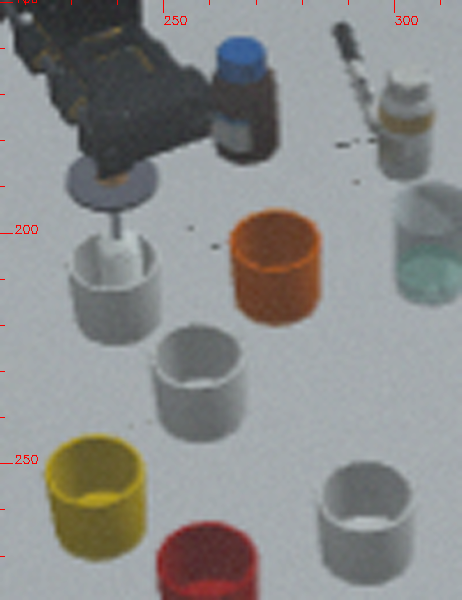

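Call:
move_arm(increments=[0,0,0,0.004,0.001,0,0,0,0,0,0.007,0.001,0,0,0,0,0,0.009,0.001,0,0,0,0,0,0.009,0.001,0,0])

```text
time_s: 6.85
tcp_pos: [0.4712, 0.3552, 0.1425]
ee_rot: [[0.001, 0.001, -1.0], [0.002, -1.0, -0.001], [-1.0, -0.002, -0.001]]
wrist_force: [-1.0, 0.2, 2.5]
gripper_width: 0.205
```

Call:
move_arm(increments=[0,0,0,0.001,0,0,0,0,0,0,0.001,0,0,0,0,0,0,-0.02,0,0,0,0,0,0,-0.04,0,0,0,0,0,0,-0.045,0,0,0,0,0,0,-0.047,0,0,0,0,0,0,-0.047,0,0,0,0,0,0,-0.047,0,0,0])

```text
time_s: 7.52
tcp_pos: [0.4703, 0.3544, 0.1873]
ee_rot: [[-0.002, -0.0, -1.0], [0.0, -1.0, 0.0], [-1.0, -0.0, 0.002]]
wrist_force: [1.0, 0.4, -0.9]
gripper_width: 0.199
```

Call:
move_arm(increments=[0,0,0,0.02,0,0,0,0,0,0,0.038,0,0,0,0,0,0,0.045,0,0,0,0,0,0,0.048,0,0,0,0,0,0,0.048,0,0,0,0,0,0,0.048,0,0,0])

```text
time_s: 8.02
tcp_pos: [0.4707, 0.3541, 0.1421]
ee_rot: [[-0.0, 0.001, -1.0], [-0.001, -1.0, -0.001], [-1.0, 0.001, 0.0]]
wrist_force: [-3.0, -2.2, 10.1]
gripper_width: 0.202
```

Call:
move_arm(increments=[0,0,0,-0.03,0,0,0,0,0,0,-0.06,0,0,0,0,0,0,-0.1,0,0,0,0,0,0,-0.1,0,0,0,0,0,0,-0.1,0.108,-0.009,0,0,0,0,-0.1,0.108,-0.009,0,0,0,0,-0.1,0.108,-0.009,0,0,0,0,-0.1,0.108,-0.009,0,0,0,0,-0.1,0.108,-0.009,0,0,0,0,-0.1,0.108,-0.009,0])

```text
time_s: 8.85
tcp_pos: [0.48, 0.247, 0.2401]
ee_rot: [[0.0, -0.0, -1.0], [0.002, -1.0, 0.0], [-1.0, -0.002, -0.0]]
wrist_force: [-0.2, 0.9, -0.4]
gripper_width: 0.198
```

```bash
python3 look.py f 215 150 315 280 195 195 345 285; python3 d.py .4795 .2465 .151 270;python3 - <<'E'
from h import *
t=r.sense()['tcp_pos']
print(proj("scene",[t-[0,0,.138],[.4795,.2465,.054],t-[0,0,.027]]))
E
```

```text
t 8.95 tcp [0.4799 0.2476 0.2401] F [-0.67  0.45 -0.74] w 17.2
rot [0.06 0.01 0.08] shift [0.0891 0.0013 0.0004]
[[256.22591741 214.90104513]
 [257.14774553 226.95860181]
 [254.0755522  185.93341138]]
```

View pics/f_sc.png

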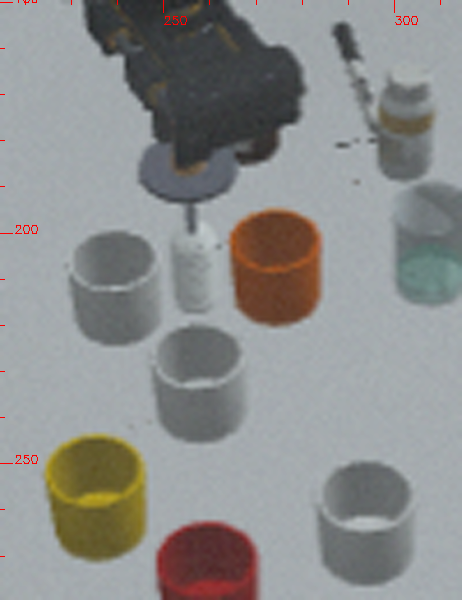

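View pics/f_tc.png

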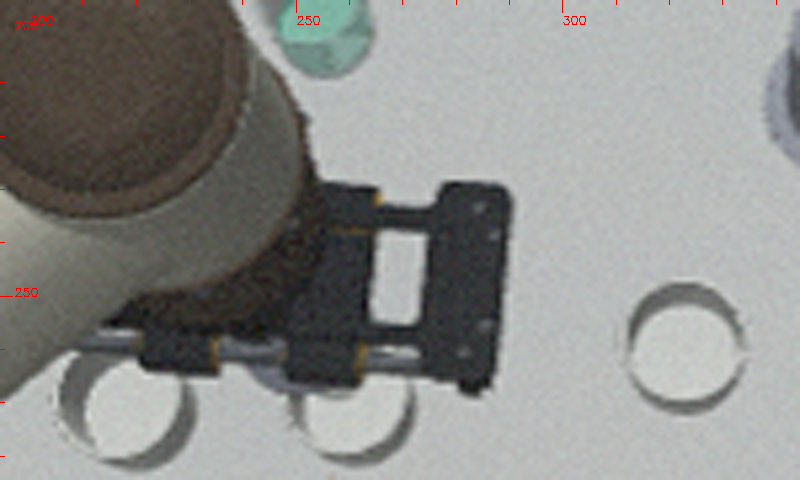

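Call:
move_arm(increments=[0,0,0,0.03,0.001,0,0,0,0,0,0.06,0.001,0,0,0,0,0,0.08,0.001,0,0,0,0,0,0.092,0.001,0,0,0,0,0,0.097,0.001,0,0,0,0,0,0.098,0.001,0,0,0,0,0,0.098,0.001,0,0,0,0,0,0.098,0.001,0,0])

```text
time_s: 9.62
tcp_pos: [0.4802, 0.2468, 0.1428]
ee_rot: [[0.001, 0.001, -1.0], [0.002, -1.0, -0.001], [-1.0, -0.002, -0.001]]
wrist_force: [-0.1, 0.5, -0.6]
gripper_width: 0.199
```

Call:
move_arm(increments=[0,0,0,0.001,0,0,0,0,0,0,0.001,0,0,0,0,0,0,-0.02,0,0,0,0,0,0,-0.04,0,0,0,0,0,0,-0.045,0,0,0,0,0,0,-0.047,0,0,0,0,0,0,-0.047,0,0,0,0,0,0,-0.047,0,0,0])

```text
time_s: 10.28
tcp_pos: [0.4792, 0.2455, 0.1884]
ee_rot: [[-0.002, -0.0, -1.0], [0.001, -1.0, 0.0], [-1.0, -0.001, 0.002]]
wrist_force: [-0.4, 0.2, -0.4]
gripper_width: 0.198
```

Call:
move_arm(increments=[0,0,0,0.02,0,0,0,0,0,0,0.038,0,0,0,0,0,0,0.045,0,0,0,0,0,0,0.048,0,0,0,0,0,0,0.048,0,0,0,0,0,0,0.048,0,0,0])

```text
time_s: 10.78
tcp_pos: [0.4792, 0.2449, 0.142]
ee_rot: [[-0.002, 0.001, -1.0], [-0.002, -1.0, -0.001], [-1.0, 0.002, 0.002]]
wrist_force: [-2.4, -2.2, 6.1]
gripper_width: 0.199
```

Call:
move_arm(increments=[0,0,0,-0.025,0,0,0,0,0,0,-0.045,0,0,0,0,0,0,-0.047,0,0,0,0,0,0,-0.047,0,0,0,0,0,0,-0.047,0,0,0,0,0,0,-0.02,0,0,0,0,0,0,-0.005,0,0,0,0,0,0,0,0,0,0,0,0,0,0,0,0,0,0,0,0,0,0,0,0])

```text
time_s: 11.62
tcp_pos: [0.4794, 0.2453, 0.1411]
ee_rot: [[-0.002, 0.001, -1.0], [-0.001, -1.0, -0.001], [-1.0, 0.001, 0.002]]
wrist_force: [-1.2, -1.0, 4.1]
gripper_width: 0.2
```

Call:
move_arm(increments=[0,0,0,-0.03,0,0,0,0,0,0,-0.06,0,0,0,0,0,0,-0.1,0,0,0,0,0,0,-0.1,0,0,0,0,0,0,-0.1,0.156,-0.038,0,0,0,0,-0.1,0.156,-0.038,0,0,0,0,-0.1,0.156,-0.038,0,0,0,0,-0.1,0.156,-0.038,0,0,0,0,-0.1,0.156,-0.038,0,0,0,0,-0.1,0.156,-0.038,0,0,0,0,-0.1,0.156,-0.038,0])

```text
time_s: 12.53
tcp_pos: [0.5176, 0.0896, 0.2401]
ee_rot: [[-0.002, -0.001, -1.0], [0.001, -1.0, 0.001], [-1.0, -0.001, 0.002]]
wrist_force: [0.2, 1.0, -1.1]
gripper_width: 0.201
```

```bash
python3 look.py g 215 150 375 280 195 195 345 285; python3 d.py .5175 .089 .151 270;python3 - <<'E'
from h import *
t=r.sense()['tcp_pos']
print(proj("scene",[t-[0,0,.138],[.5175,.089,.054],t-[0,0,.027]]))
E
```

```text
t 12.6333 tcp [0.5176 0.0906 0.2406] F [-0.46 -0.7  -1.05] w 17.3
rot [0.08 0.04 0.08] shift [0.0896 0.0018 0.0001]
[[293.03173253 244.7071812 ]
 [293.46404693 256.9822121 ]
 [292.528855   215.67336443]]
```

View pics/g_sc.png

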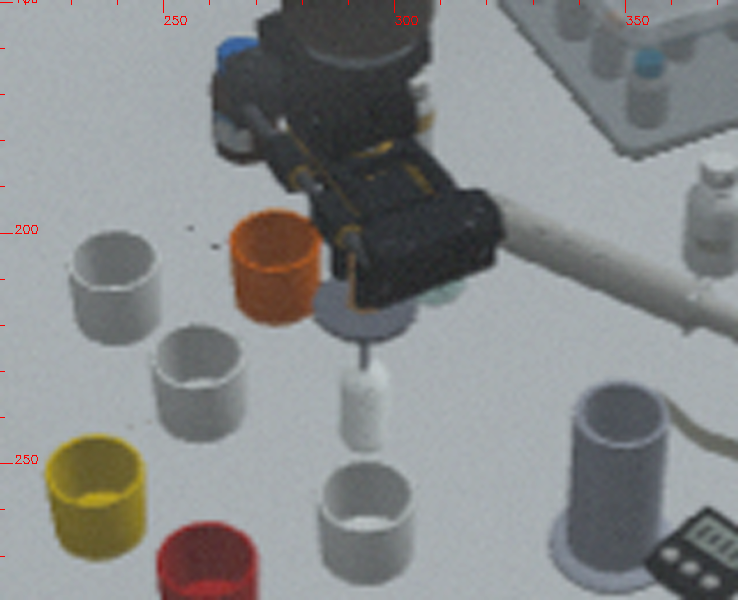

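View pics/g_tc.png

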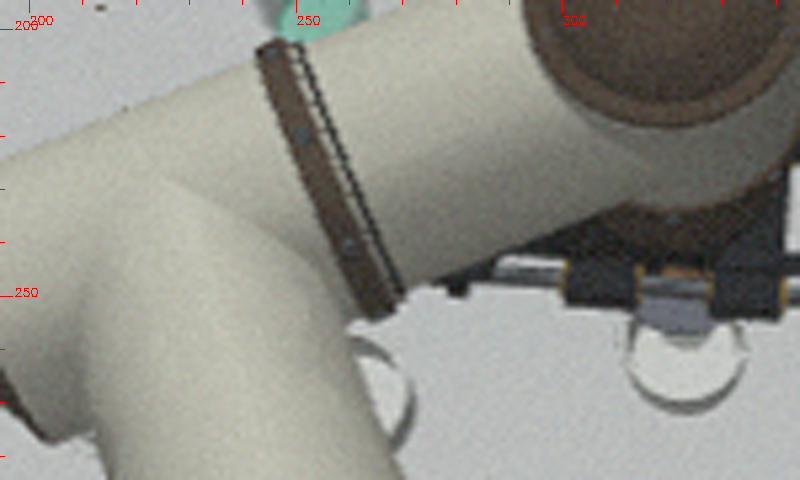

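Call:
move_arm(increments=[0,0,0,0.03,0.0015,0,0,0,0,0,0.06,0.0015,0,0,0,0,0,0.08,0.0015,0,0,0,0,0,0.092,0.0015,0,0,0,0,0,0.098,0.0015,0,0,0,0,0,0.1,0.0015,0,0,0,0,0,0.1,0.0015,0,0,0,0,0,0.1,0.0015,0,0])

```text
time_s: 13.3
tcp_pos: [0.5184, 0.0894, 0.1418]
ee_rot: [[0.002, 0.001, -1.0], [0.002, -1.0, -0.001], [-1.0, -0.002, -0.002]]
wrist_force: [0.4, -0.6, -0.4]
gripper_width: 0.202
```

Call:
move_arm(increments=[0,0,0,0.001,0,0,0,0,0,0,0.001,0,0,0,0,0,0,-0.02,0,0,0,0,0,0,-0.04,0,0,0,0,0,0,-0.045,0,0,0,0,0,0,-0.047,0,0,0,0,0,0,-0.047,0,0,0,0,0,0,-0.047,0,0,0])

```text
time_s: 13.97
tcp_pos: [0.5172, 0.0882, 0.1871]
ee_rot: [[-0.002, -0.0, -1.0], [0.001, -1.0, 0.0], [-1.0, -0.001, 0.002]]
wrist_force: [-0.2, -0.5, -1.0]
gripper_width: 0.2
```

Call:
move_arm(increments=[0,0,0,0.02,0,0,0,0,0,0,0.038,0,0,0,0,0,0,0.045,0,0,0,0,0,0,0.048,0,0,0,0,0,0,0.048,0,0,0,0,0,0,0.048,0,0,0])

```text
time_s: 14.47
tcp_pos: [0.5176, 0.0879, 0.1409]
ee_rot: [[-0.001, 0.001, -1.0], [-0.0, -1.0, -0.001], [-1.0, 0.0, 0.001]]
wrist_force: [-1.5, -0.5, 6.9]
gripper_width: 0.2
```

Call:
move_arm(increments=[0,0,0,-0.025,0,0,0,0,0,0,-0.045,0,0,0,0,0,0,-0.047,0,0,0,0,0,0,-0.047,0,0,0,0,0,0,-0.047,0,0,0,0,0,0,-0.02,0,0,0,0,0,0,-0.005,0,0,0,0,0,0,0,0,0,0,0,0,0,0,0,0,0,0,0,0,0,0,0,0])

```text
time_s: 15.3
tcp_pos: [0.5175, 0.0882, 0.14]
ee_rot: [[-0.002, 0.001, -1.0], [0.0, -1.0, -0.001], [-1.0, -0.0, 0.002]]
wrist_force: [-1.9, -1.6, 5.3]
gripper_width: 0.198
```

Call:
move_arm(increments=[0,0,0,-0.03,0,0,0,0,0,0,-0.06,0,0,0,0,0,0,-0.1,0,0,0,0,0,0,-0.14,0,0,0,0,0,0,-0.155,0,0,0,0,0,0,-0.155,0.068,-0.137,0,0,0,0,-0.155,0.068,-0.137,0,0,0,0,-0.155,0.068,-0.137,0,0,0,0,-0.155,0.068,-0.137,0,0,0,0,-0.155,0.068,-0.137,0,0,0,0,-0.155,0.068,-0.137,0,0,0,0,-0.155,0.068,-0.137,0])

```text
time_s: 16.3
tcp_pos: [0.6542, 0.0203, 0.2934]
ee_rot: [[-0.003, -0.0, -1.0], [0.001, -1.0, 0.0], [-1.0, -0.001, 0.003]]
wrist_force: [0.1, 0.6, -0.5]
gripper_width: 0.198
```

```bash
python3 look.py i 215 150 375 280 300 130 420 230; python3 d.py .6541 .0202 .150 270;python3 - <<'E'
from h import *
t=r.sense()['tcp_pos']
for n in("scene","top"):print(proj(n,[t-[0,0,.136],[.6541,.0202,.12],t-[0,0,.026]]))
E
```

```text
t 16.4 tcp [0.654  0.0208 0.2951] F [ 0.33 -0.24 -0.23] w 17.6
rot [0.07 0.03 0.09] shift [ 0.1451  0.0009 -0.0002]
[[349.36945332 229.30208737]
 [348.77459662 239.47253997]
 [351.6162937  199.15380796]]
[[355.95894849 196.32939552]
 [355.41786907 201.13228974]
 [358.48907884 180.94281264]]
```

View pics/i_sc.png

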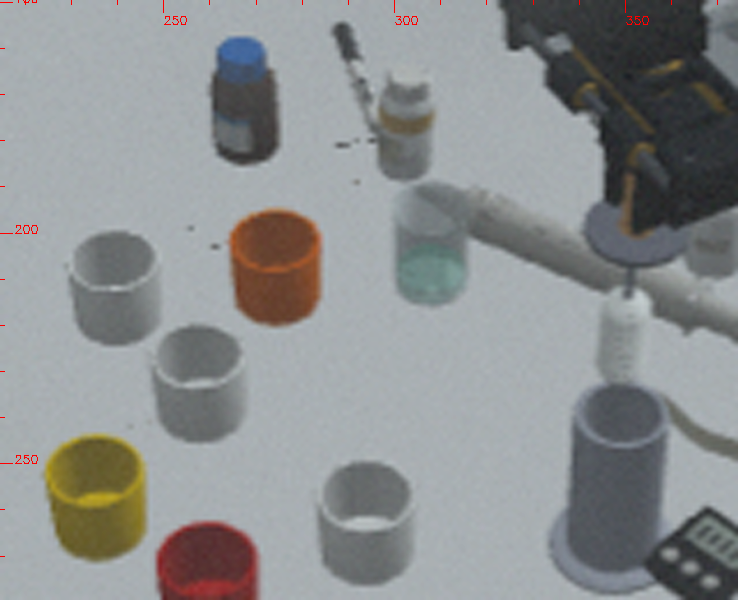

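View pics/i_tc.png

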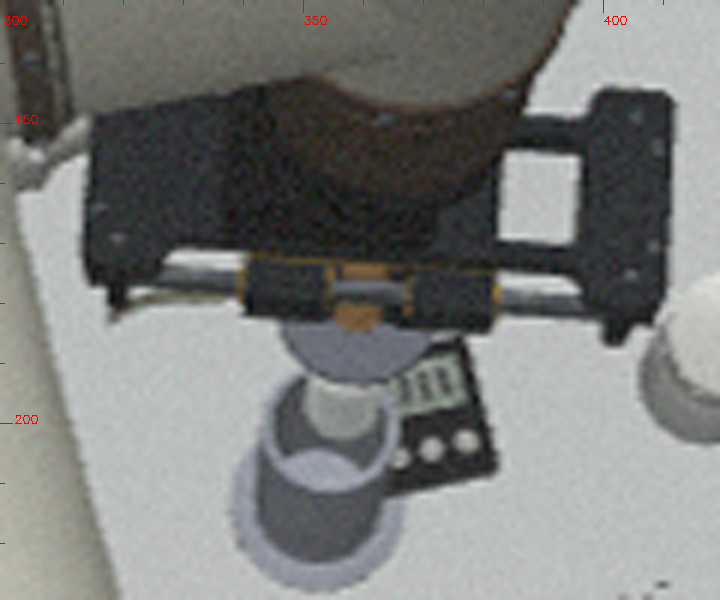

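Call:
move_arm(increments=[0,0,0,0.03,0.0005,0,0,0,0,0,0.06,0.0005,0,0,0,0,0,0.09,0.0005,0,0,0,0,0,0.115,0.0005,0,0,0,0,0,0.135,0.0005,0,0,0,0,0,0.144,0.0005,0,0,0,0,0,0.148,0.0005,0,0,0,0,0,0.148,0.0005,0,0,0,0,0,0.148,0.0005,0,0])

```text
time_s: 17.15
tcp_pos: [0.6559, 0.0205, 0.1491]
ee_rot: [[0.004, 0.001, -1.0], [0.002, -1.0, -0.001], [-1.0, -0.002, -0.004]]
wrist_force: [-0.2, 0.4, -1.3]
gripper_width: 0.198
```

```bash
python3 look.py j 310 150 400 280 300 150 420 240; python3 d.py .6541 .0202 .146 270
```

```text
t 17.25 tcp [0.6559 0.0203 0.1491] F [ 0.45  0.17 -0.61] w 17.4
rot [ 0.03 -0.22  0.13] shift [0.003  0.0001 0.0019]
```

View pics/j_sc.png

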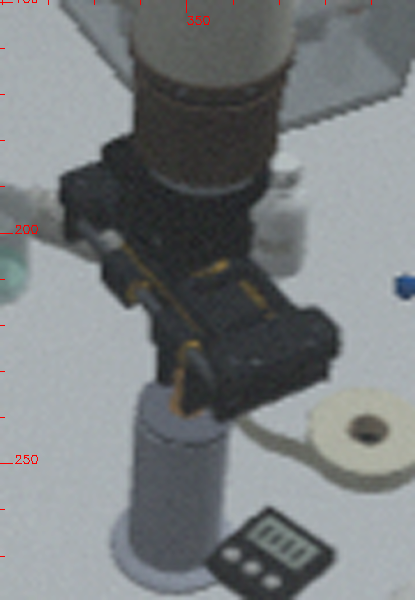

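Nearly seated. I'll lower it 3 mm, then open.

Call:
move_arm(increments=[0,0,0,0.002,0,0.001,0,0,0,0,0.003,0,0.001,0,0,0,0,0.003,0,0.001,0,0,0,0,0.003,0,0.001,0])

```text
time_s: 17.58
tcp_pos: [0.6548, 0.0202, 0.1463]
ee_rot: [[0.003, 0.001, -1.0], [0.002, -1.0, -0.001], [-1.0, -0.002, -0.003]]
wrist_force: [-2.2, 1.0, 5.7]
gripper_width: 0.197
```

Call:
move_arm(increments=[0,0,0,0,0,0,0.06,0,0,0,0,0,0,0.06,0,0,0,0,0,0,0.06,0,0,0,0,0,0,0.06,0,0,0,0,0,0,0.06,0,0,0,0,0,0,0.06,0,0,0,-0.04,0,0,0.087,0,0,0,-0.08,0,0,0.087,0,0,0,-0.1,0,0,0.087,0,0,0,-0.1,0,0,0.087,0,0,0,-0.1,0,0,0.087,0,0,0,-0.1,0,0,0.087])

```text
time_s: 18.58
tcp_pos: [0.6533, 0.0199, 0.2431]
ee_rot: [[-0.002, -0.0, -1.0], [0.002, -1.0, 0.0], [-1.0, -0.002, 0.002]]
wrist_force: [0.2, -0.0, -0.2]
gripper_width: 0.975
```

```bash
python3 look.py k 310 150 400 280 300 150 420 240; python3 d.py .5175 .089 .12 270
```

```text
t 18.6833 tcp [0.6531 0.0197 0.2422] F [1.21 0.64 0.52] w 86.3
rot [-0.    0.18  0.07] shift [ 0.1228 -0.0691  0.1352]
```

View pics/k_sc.png

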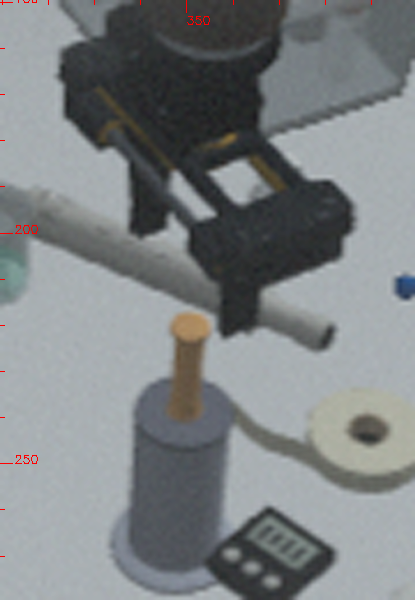

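View pics/k_tc.png

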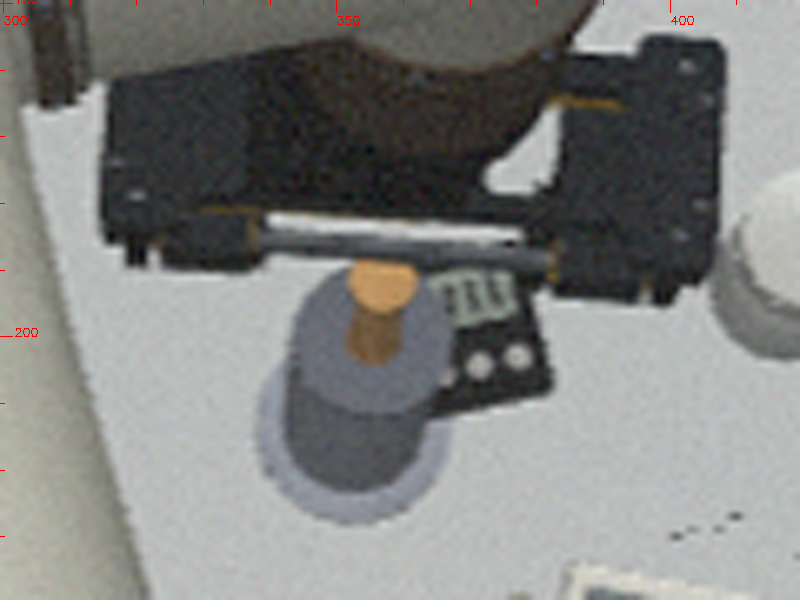

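Call:
move_arm(increments=[0,0,0,0,-0.069,0.135,0.087,0,0,0,0,-0.069,0.135,0.087,0,0,0,0,-0.069,0.135,0.087,0,0,0,0,-0.069,0.135,0.087,0,0,0,0.04,-0.069,0.135,0.087,0,0,0,0.08,-0.069,0.135,0.087,0,0,0,0.11,-0.069,0.135,0.087,0,0,0,0.11,-0.069,0.135,0.087,0,0,0,0.11,-0.069,0.135,0.087,0,0,0,0.11,-0.069,0.135,0.087])

```text
time_s: 19.52
tcp_pos: [0.5203, 0.0893, 0.1355]
ee_rot: [[0.002, 0.001, -1.0], [0.002, -1.0, -0.001], [-1.0, -0.002, -0.002]]
wrist_force: [0.5, 0.1, 0.8]
gripper_width: 1.001
```

```bash
python3 look.py l 215 150 375 280 195 195 345 315; python3 d.py .5175 .089 .033 270
```

```text
t 19.6167 tcp [0.5206 0.0895 0.1363] F [ 0.41 -0.19  0.67] w 87.0
rot [ 0.02 -0.24  0.18] shift [0.1033 0.0008 0.0035]
```

View pics/l_sc.png

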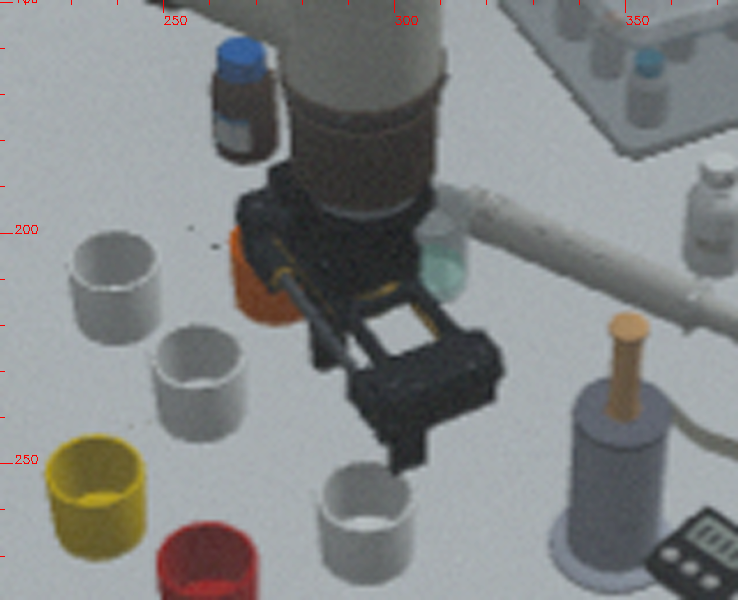

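View pics/l_tc.png

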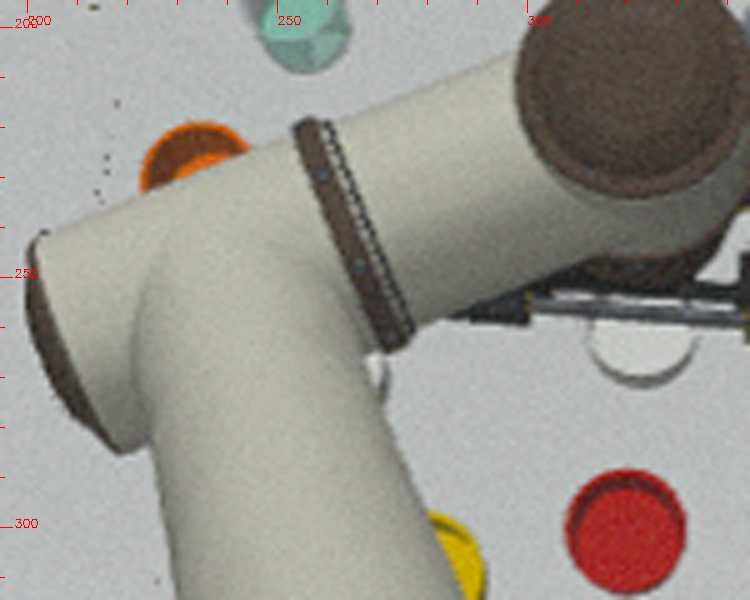

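Call:
move_arm(increments=[0,0,0,0.03,0.001,0.003,0.087,0,0,0,0.06,0.001,0.003,0.087,0,0,0,0.085,0.001,0.003,0.087,0,0,0,0.1,0.001,0.003,0.087,0,0,0,0.103,0.001,0.003,0.087,0,0,0,0.103,0.001,0.003,0.087,0,0,0,0.103,0.001,0.003,0.05,0,0,0,0.103,0.001,0.003,0.05,0,0,0,0.103,0.001,0.003,0.05,0,0,0,0.103,0.001,0.003,0.05,0,0,0,0.103,0.001,0.003,0.05,0,0,0,0.103,0.001,0.003,0.05])

```text
time_s: 20.62
tcp_pos: [0.5167, 0.0886, 0.0322]
ee_rot: [[0.002, 0.001, -1.0], [0.003, -1.0, -0.001], [-1.0, -0.003, -0.002]]
wrist_force: [-0.4, 1.5, 4.0]
gripper_width: 0.689
```

Call:
move_arm(increments=[0,0,0,0,0,0,0.05,0,0,0,0,0,0,0.05,0,0,0,-0.02,0,0,0.05,0,0,0,-0.05,0,0,0.05,0,0,0,-0.08,0,0,0.05,0,0,0,-0.08,0,0,0.05,0,0,0,-0.08,0,0,0.05,0,0,0,-0.08,0,0,0.05])

```text
time_s: 21.28
tcp_pos: [0.5149, 0.0877, 0.1104]
ee_rot: [[-0.002, -0.001, -1.0], [0.001, -1.0, 0.0], [-1.0, -0.001, 0.002]]
wrist_force: [0.2, -0.2, -1.2]
gripper_width: 0.685
```

```bash
python3 - <<'E'
import numpy as np
th=np.radians(6.84);Y=np.array([np.sin(th),np.cos(th)]);c=np.array([.5095,-.209])
for s in(.094,0.002,-.09):print((c+s*Y).round(4))
E
python3 d.py .4988 -.2984 .11 263.2
```

```text
[ 0.5207 -0.1157]
[ 0.5097 -0.207 ]
[ 0.4988 -0.2984]
t 21.2833 tcp [0.5149 0.0877 0.1104] F [ 0.24 -0.25 -1.18] w 59.6
rot [6.77 0.1  0.08] shift [-1.000e-04  3.861e-01  1.590e-02]
```

Call:
move_arm(increments=[6.8,0,0,-0.01,0.386,0.016,0.05,6.8,0,0,-0.01,0.386,0.016,0.05,6.8,0,0,-0.01,0.386,0.016,0.05,6.8,0,0,-0.01,0.386,0.016,0.05,6.8,0,0,-0.01,0.386,0.016,0.05,6.8,0,0,-0.01,0.386,0.016,0.05,6.8,0,0,-0.01,0.386,0.016,0.05,6.8,0,0,-0.01,0.386,0.016,0.05,6.8,0,0,-0.01,0.386,0.016,0.05,6.8,0,0,-0.01,0.386,0.016,0.05,6.8,0,0,-0.01,0.386,0.016,0.05,6.8,0,0,-0.01,0.386,0.016,0.05])

```text
time_s: 22.28
tcp_pos: [0.4986, -0.298, 0.1185]
ee_rot: [[-0.004, -0.12, -0.993], [0.003, -0.993, 0.12], [-1.0, -0.003, 0.004]]
wrist_force: [-0.1, 0.1, -1.7]
gripper_width: 0.691
```

```bash
python3 look.py m 285 250 435 410 375 205 545 325; python3 d.py .4988 -.2984 .066 263.2
```

```text
t 22.3833 tcp [ 0.4994 -0.2967  0.1194] F [ 0.45  0.66 -0.71] w 59.8
rot [0.06 0.14 0.14] shift [0.0534 0.0018 0.0003]
```

View pics/m_sc.png

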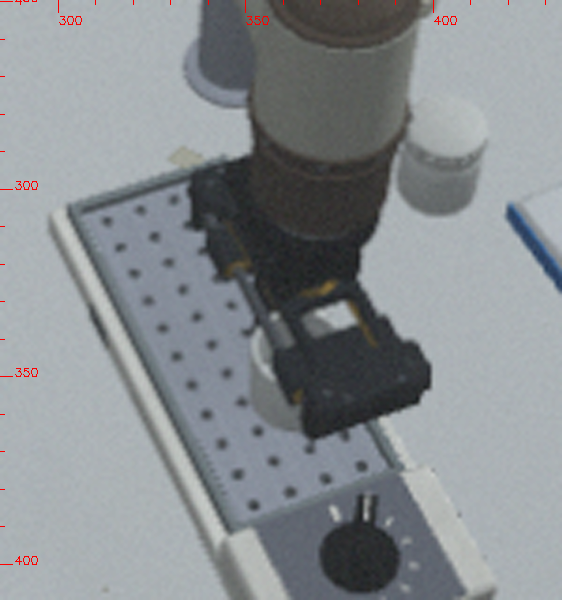

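View pics/m_tc.png

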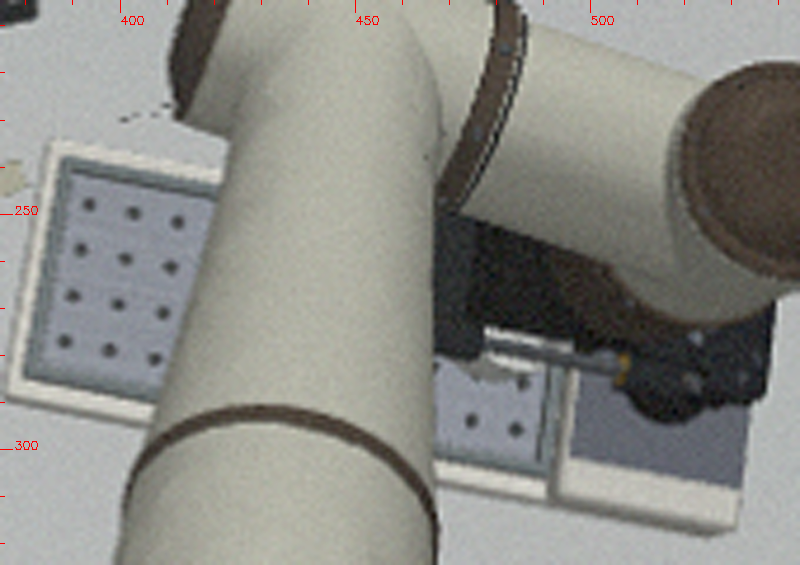

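Call:
move_arm(increments=[0,0,0,0.02,0.001,0,0.05,0,0,0,0.04,0.001,0,0.05,0,0,0,0.052,0.001,0,0.05,0,0,0,0.056,0.001,0,0.05,0,0,0,0.057,0.001,0,0.05,0,0,0,0.057,0.001,0,0.05,0,0,0,0.057,0.001,0,0.05])

```text
time_s: 22.97
tcp_pos: [0.5009, -0.2986, 0.0646]
ee_rot: [[0.002, -0.117, -0.993], [0.001, -0.993, 0.117], [-1.0, -0.001, -0.002]]
wrist_force: [0.7, -0.3, -0.5]
gripper_width: 0.689
```

Call:
move_arm(increments=[0,0,0,0.0015,0,0,0.05,0,0,0,0.002,0,0,0.05,0,0,0,0.002,0,0,0.05,0,0,0,0.002,0,0,0.05])

```text
time_s: 23.3
tcp_pos: [0.5004, -0.2989, 0.0622]
ee_rot: [[0.002, -0.118, -0.993], [0.001, -0.993, 0.118], [-1.0, -0.002, -0.001]]
wrist_force: [0.7, 1.7, 1.7]
gripper_width: 0.692
```

```bash
python3 look.py n 285 250 435 410 375 205 545 325; python3 d.py .4988 -.2984 .062 263.2
```

```text
t 23.4 tcp [ 0.5004 -0.2989  0.0622] F [0.06 1.25 2.79] w 60.1
rot [ 0.02 -0.08  0.09] shift [ 0.0002 -0.0004  0.0017]
```

View pics/n_sc.png

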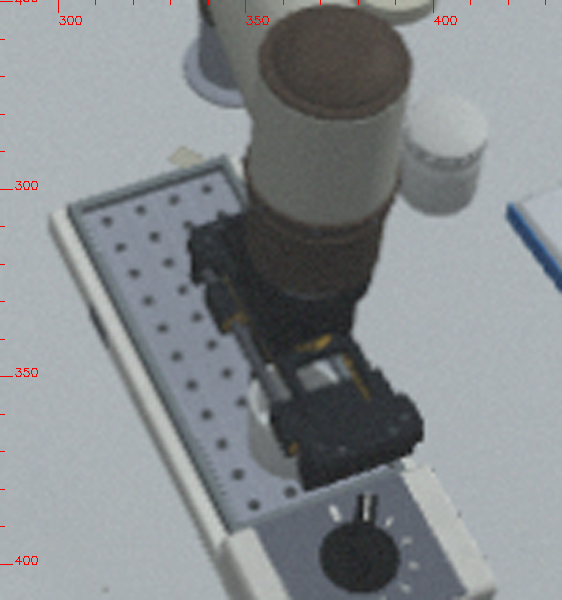

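Call:
move_arm(increments=[0,0,0,0,0,0,0.076,0,0,0,0,0,0,0.076,0,0,0,0,0,0,0.076,0,0,0,0,0,0,0.076,0,0,0,0,0,0,0.076,0,0,0,-0.02,0,0,0.076,0,0,0,-0.05,0,0,0.087,0,0,0,-0.08,0,0,0.087,0,0,0,-0.09,0,0,0.087,0,0,0,-0.09,0,0,0.087])

```text
time_s: 24.23
tcp_pos: [0.5018, -0.2998, 0.1551]
ee_rot: [[0.007, -0.118, -0.993], [-0.001, -0.993, 0.118], [-1.0, 0.0, -0.007]]
wrist_force: [-0.7, -0.2, 0.8]
gripper_width: 0.991
```

```bash
python3 look.py p 225 190 435 410 375 205 545 325; python3 d.py .4795 .2465 .14 270
```

```text
t 24.3333 tcp [ 0.4995 -0.2987  0.1511] F [-0.81 -0.41 -0.68] w 86.6
rot [-6.82  0.01  0.14] shift [ 0.0124 -0.539   0.0845]
```

View pics/p_sc.png

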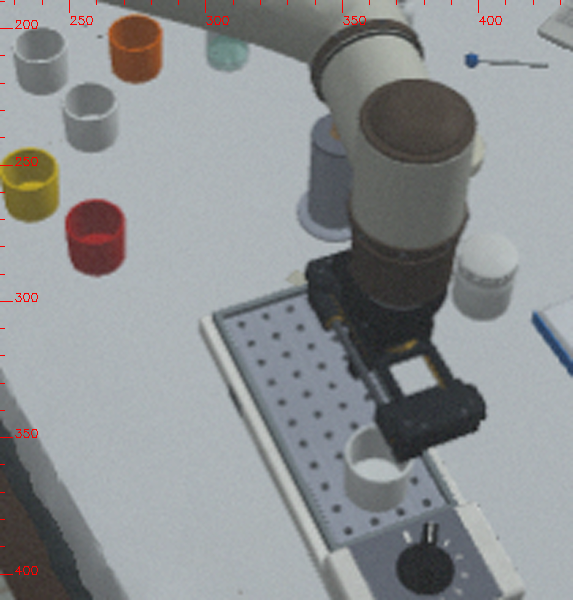

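Call:
move_arm(increments=[-6.8,0,0,-0.01,-0.539,0.085,0.087,-6.8,0,0,-0.01,-0.539,0.085,0.087,-6.8,0,0,-0.01,-0.539,0.085,0.087,-6.8,0,0,-0.01,-0.539,0.085,0.087,-6.8,0,0,-0.01,-0.539,0.085,0.087,-6.8,0,0,-0.01,-0.539,0.085,0.087,-6.8,0,0,-0.01,-0.539,0.085,0.087,-6.8,0,0,-0.01,-0.539,0.085,0.087,-6.8,0,0,-0.01,-0.539,0.085,0.087,-6.8,0,0,-0.01,-0.539,0.085,0.087,-6.8,0,0,-0.01,-0.539,0.085,0.087,-6.8,0,0,-0.01,-0.539,0.085,0.087])

```text
time_s: 25.33
tcp_pos: [0.4793, 0.2019, 0.1597]
ee_rot: [[-0.003, 0.0, -1.0], [-0.001, -1.0, -0.0], [-1.0, 0.001, 0.003]]
wrist_force: [1.8, -0.3, 0.2]
gripper_width: 0.997
```

```bash
python3 d.py .4795 .2465 .14 270
```

```text
t 25.3333 tcp [0.4793 0.2019 0.1597] F [ 1.83 -0.27  0.17] w 86.8
rot [ 0.01  0.17 -0.03] shift [ 0.0197 -0.0446 -0.0002]
```

Call:
move_arm(increments=[0,0,0,0.01,-0.044,0,0.087,0,0,0,0.02,-0.044,0,0.087,0,0,0,0.02,-0.044,0,0.087,0,0,0,0.02,-0.044,0,0.087,0,0,0,0.02,-0.044,0,0.087])

```text
time_s: 25.75
tcp_pos: [0.4805, 0.2431, 0.1409]
ee_rot: [[-0.001, -0.001, -1.0], [-0.0, -1.0, 0.001], [-1.0, 0.0, 0.001]]
wrist_force: [-1.0, 0.5, 0.2]
gripper_width: 1.001
```

```bash
python3 look.py q 215 150 315 280 195 195 345 315; python3 d.py .4795 .2465 .033 270
```

```text
t 25.85 tcp [0.4811 0.2432 0.1419] F [-1.83  0.21 -0.49] w 87.0
rot [-0.09 -0.01  0.09] shift [ 0.1089 -0.0031  0.0016]
```

View pics/q_sc.png

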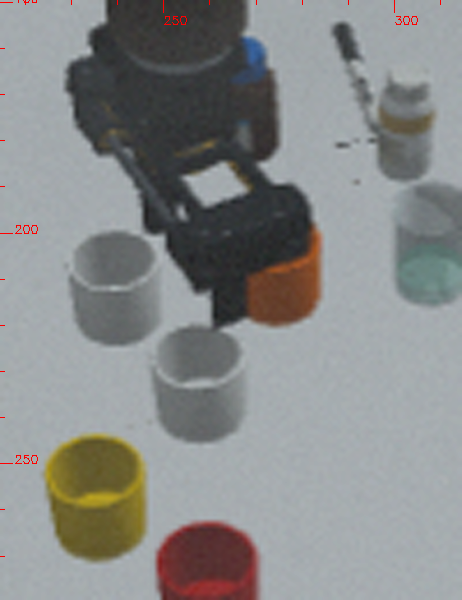

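Call:
move_arm(increments=[0,0,0,0.03,-0.003,0.0015,0.087,0,0,0,0.06,-0.003,0.0015,0.087,0,0,0,0.085,-0.003,0.0015,0.087,0,0,0,0.104,-0.003,0.0015,0.087,0,0,0,0.109,-0.003,0.0015,0.087,0,0,0,0.109,-0.003,0.0015,0.087,0,0,0,0.109,-0.003,0.0015,0.05,0,0,0,0.109,-0.003,0.0015,0.05,0,0,0,0.109,-0.003,0.0015,0.05,0,0,0,0.109,-0.003,0.0015,0.05,0,0,0,0.109,-0.003,0.0015,0.05,0,0,0,0.109,-0.003,0.0015,0.05])

```text
time_s: 26.85
tcp_pos: [0.4801, 0.2484, 0.0337]
ee_rot: [[0.002, 0.001, -1.0], [0.003, -1.0, -0.001], [-1.0, -0.003, -0.002]]
wrist_force: [-0.4, -0.4, 2.7]
gripper_width: 0.696
```

Call:
move_arm(increments=[0,0,0,0,0,0,0.05,0,0,0,0,0,0,0.05,0,0,0,-0.02,0,0,0.05,0,0,0,-0.05,0,0,0.05,0,0,0,-0.09,0,0,0.05,0,0,0,-0.09,0,0,0.05,0,0,0,-0.09,0,0,0.05])

```text
time_s: 27.43
tcp_pos: [0.4803, 0.2485, 0.1249]
ee_rot: [[0.004, 0.0, -1.0], [0.005, -1.0, -0.0], [-1.0, -0.005, -0.004]]
wrist_force: [-0.4, -0.3, -1.6]
gripper_width: 0.689
```

```bash
python3 d.py .5097 -.207 .12 263.2
```

```text
t 27.4333 tcp [0.4803 0.2485 0.1249] F [-0.37 -0.26 -1.64] w 60.0
rot [ 6.81 -0.2   0.32] shift [ 0.0025  0.4555 -0.0293]
```

Call:
move_arm(increments=[6.8,0,0,-0.005,0.455,-0.029,0.05,6.8,0,0,-0.005,0.455,-0.029,0.05,6.8,0,0,-0.005,0.455,-0.029,0.05,6.8,0,0,-0.005,0.455,-0.029,0.05,6.8,0,0,-0.005,0.455,-0.029,0.05,6.8,0,0,-0.005,0.455,-0.029,0.05,6.8,0,0,-0.005,0.455,-0.029,0.05,6.8,0,0,-0.005,0.455,-0.029,0.05,6.8,0,0,-0.005,0.455,-0.029,0.05,6.8,0,0,-0.005,0.455,-0.029,0.05,6.8,0,0,-0.005,0.455,-0.029,0.05,6.8,0,0,-0.005,0.455,-0.029,0.05])

```text
time_s: 28.43
tcp_pos: [0.5074, -0.2128, 0.1249]
ee_rot: [[-0.003, -0.125, -0.992], [0.001, -0.992, 0.125], [-1.0, -0.001, 0.003]]
wrist_force: [0.2, -0.2, 0.2]
gripper_width: 0.69
```

Call:
move_arm(increments=[0,0,0,0,0,0,0.05,0,0,0,0,0,0,0.05,0,0,0,0,0,0,0.05])

```text
time_s: 28.68
tcp_pos: [0.5079, -0.2063, 0.126]
ee_rot: [[-0.002, -0.117, -0.993], [0.002, -0.993, 0.117], [-1.0, -0.002, 0.002]]
wrist_force: [-0.4, 0.1, -0.9]
gripper_width: 0.69
```

```bash
python3 look.py q2 285 250 435 410 375 205 545 325; python3 d.py .5097 -.207 .0645 263.2
```

```text
t 28.7833 tcp [ 0.5084 -0.2061  0.1266] F [-0.01 -0.64 -0.96] w 60.0
rot [0.13 0.04 0.11] shift [ 0.0621  0.0009 -0.0014]
```

View pics/q2_sc.png

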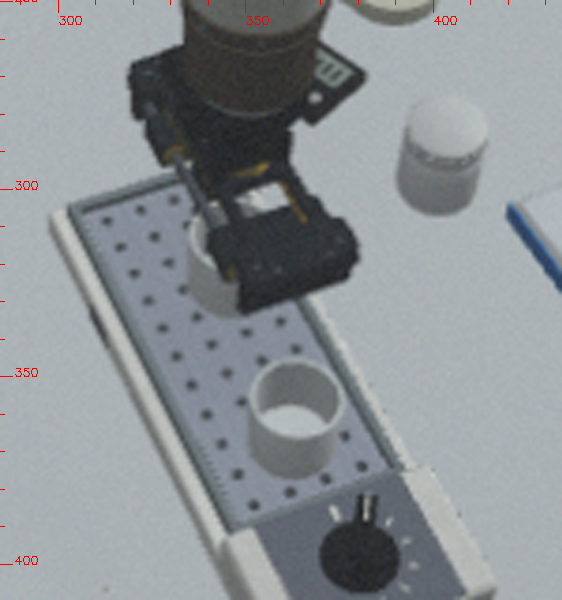

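View pics/q2_tc.png

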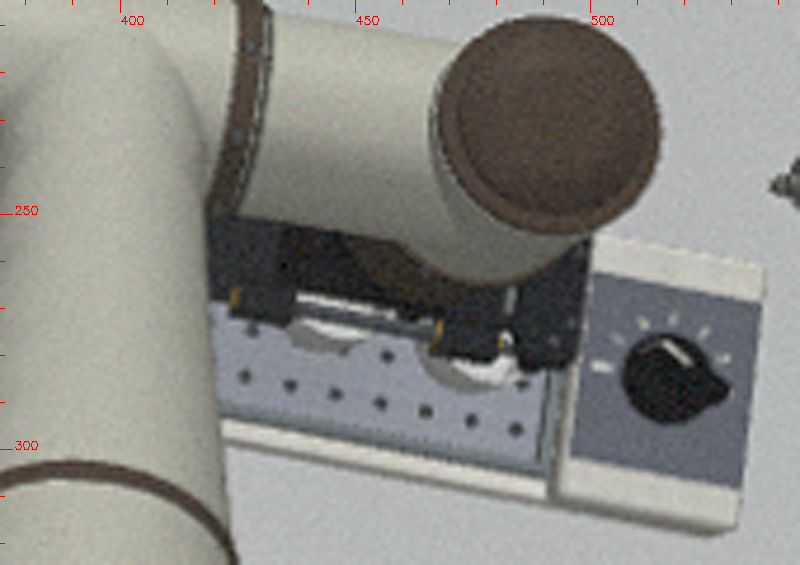

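Pot 3 is standing well on the deck. Lowering pot 2.

Call:
move_arm(increments=[0,0,0,0.02,0,-0.001,0.05,0,0,0,0.04,0,-0.001,0.05,0,0,0,0.055,0,-0.001,0.05,0,0,0,0.062,0,-0.001,0.05,0,0,0,0.064,0,-0.001,0.05,0,0,0,0.064,0,-0.001,0.05,0,0,0,0.064,0,-0.001,0.05,0,0,0,0.064,0,-0.001,0.05])

```text
time_s: 29.45
tcp_pos: [0.5102, -0.2069, 0.0634]
ee_rot: [[0.002, -0.117, -0.993], [0.001, -0.993, 0.117], [-1.0, -0.002, -0.002]]
wrist_force: [-0.3, 0.4, 0.2]
gripper_width: 0.694
```

Call:
move_arm(increments=[0,0,0,0.0005,0,0,0.05,0,0,0,0.0005,0,0,0.074,0,0,0,0,0,0,0.074,0,0,0,0,0,0,0.074,0,0,0,0,0,0,0.074,0,0,0,0,0,0,0.074,0,0,0,-0.02,0,0,0.074,0,0,0,-0.05,0,0,0.08,0,0,0,-0.085,0,0,0.087,0,0,0,-0.09,0,0,0.087,0,0,0,-0.09,0,0,0.087])

```text
time_s: 30.37
tcp_pos: [0.5113, -0.208, 0.1559]
ee_rot: [[0.007, -0.118, -0.993], [0.001, -0.993, 0.118], [-1.0, -0.001, -0.007]]
wrist_force: [0.6, 0.0, -1.7]
gripper_width: 0.986
```

```bash
python3 look.py u 225 190 435 410 375 205 545 325; python3 d.py .471 .355 .15 270
```

```text
t 30.4667 tcp [ 0.5089 -0.2074  0.1523] F [-0.55 -0.18  0.02] w 86.2
rot [-6.82  0.04  0.14] shift [ 0.0037 -0.5539  0.1044]
```

View pics/u_sc.png

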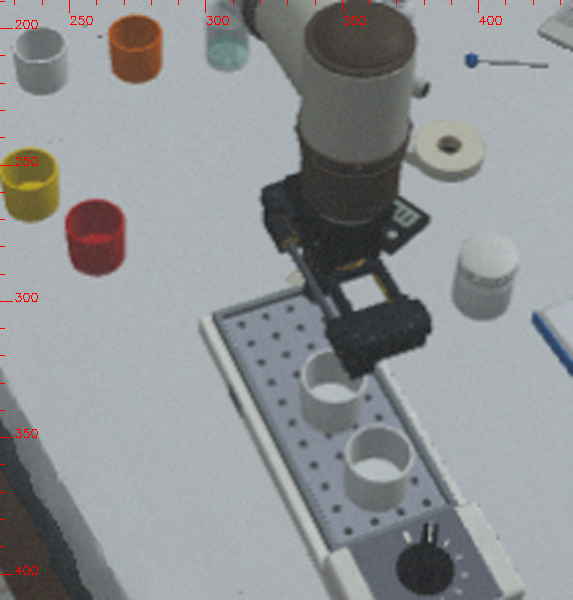

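Two pots stand on the deck. Now pot 1.

Call:
move_arm(increments=[-6.8,0,0,-0.005,-0.554,0.105,0.087,-6.8,0,0,-0.005,-0.554,0.105,0.087,-6.8,0,0,-0.005,-0.554,0.105,0.087,-6.8,0,0,-0.005,-0.554,0.105,0.087,-6.8,0,0,-0.005,-0.554,0.105,0.087,-6.8,0,0,-0.005,-0.554,0.105,0.087,-6.8,0,0,-0.005,-0.554,0.105,0.087,-6.8,0,0,-0.005,-0.554,0.105,0.087,-6.8,0,0,-0.005,-0.554,0.105,0.087,-6.8,0,0,-0.005,-0.554,0.105,0.087,-6.8,0,0,-0.005,-0.554,0.105,0.087,-6.8,0,0,-0.005,-0.554,0.105,0.087])

```text
time_s: 31.47
tcp_pos: [0.4736, 0.2924, 0.1561]
ee_rot: [[-0.003, 0.0, -1.0], [-0.001, -1.0, -0.0], [-1.0, 0.001, 0.003]]
wrist_force: [1.2, -0.4, 0.8]
gripper_width: 0.999
```

```bash
python3 look.py v 215 150 315 280 195 195 345 315; python3 d.py .471 .355 .14 270
```

```text
t 31.5667 tcp [0.4745 0.296  0.156 ] F [-0.21 -1.35 -0.19] w 87.2
rot [0.35 0.04 0.03] shift [ 0.016  -0.059   0.0031]
```

View pics/v_sc.png

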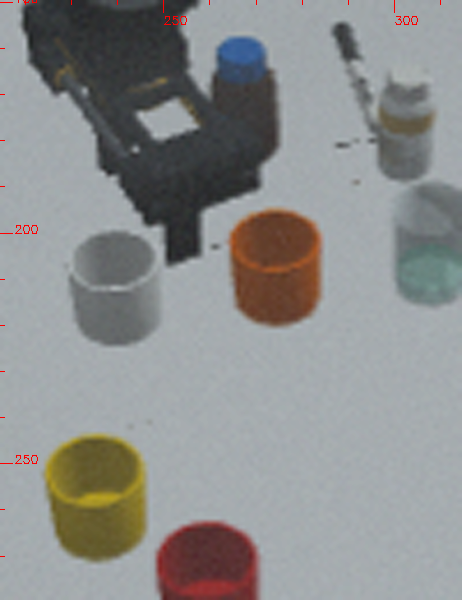

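Call:
move_arm(increments=[0,0,0,0.01,-0.035,0.003,0.087,0,0,0,0.02,-0.057,0.003,0.087,0,0,0,0.02,-0.057,0.003,0.087,0,0,0,0.02,-0.057,0.003,0.087,0,0,0,0.02,-0.057,0.003,0.087])

```text
time_s: 31.98
tcp_pos: [0.4716, 0.347, 0.1369]
ee_rot: [[-0.002, -0.0, -1.0], [-0.001, -1.0, 0.0], [-1.0, 0.001, 0.002]]
wrist_force: [-0.0, -0.0, -0.4]
gripper_width: 0.998
```

```bash
python3 d.py .471 .355 .033 270
```

```text
t 31.9833 tcp [0.4716 0.347  0.1369] F [-0.02 -0.01 -0.39] w 86.9
rot [-0.01  0.1  -0.05] shift [ 0.1039 -0.0081  0.0004]
```

Call:
move_arm(increments=[0,0,0,0,-0.007,0,0.087,0,0,0,0.03,-0.007,0,0.087,0,0,0,0.06,-0.007,0,0.087,0,0,0,0.085,-0.007,0,0.087,0,0,0,0.1,-0.007,0,0.087,0,0,0,0.104,-0.007,0,0.087,0,0,0,0.104,-0.007,0,0.087,0,0,0,0.104,-0.007,0,0.05,0,0,0,0.104,-0.007,0,0.05,0,0,0,0.104,-0.007,0,0.05,0,0,0,0.104,-0.007,0,0.05,0,0,0,0.104,-0.007,0,0.05])

```text
time_s: 32.98
tcp_pos: [0.4728, 0.3564, 0.0355]
ee_rot: [[0.002, 0.0, -1.0], [0.004, -1.0, -0.0], [-1.0, -0.004, -0.002]]
wrist_force: [-0.6, 1.4, 0.5]
gripper_width: 0.709
```

Call:
move_arm(increments=[0,0,0,0,0,0,0.05,0,0,0,0,0,0,0.05,0,0,0,0,0,0,0.05,0,0,0,-0.02,0,0,0.05,0,0,0,-0.05,0,0,0.05,0,0,0,-0.09,0,0,0.05,0,0,0,-0.09,0,0,0.05,0,0,0,-0.09,0,0,0.05])

```text
time_s: 33.65
tcp_pos: [0.4727, 0.3559, 0.1264]
ee_rot: [[0.003, -0.0, -1.0], [0.005, -1.0, 0.0], [-1.0, -0.005, -0.003]]
wrist_force: [-0.5, -0.1, -1.7]
gripper_width: 0.695
```

```bash
python3 d.py .5207 -.1157 .12 263.2
```

```text
t 33.65 tcp [0.4727 0.3559 0.1264] F [-0.47 -0.09 -1.73] w 60.5
rot [ 6.8  -0.14  0.3 ] shift [ 0.0041  0.4717 -0.048 ]
```

Call:
move_arm(increments=[6.8,0,0,-0.005,0.471,-0.048,0.05,6.8,0,0,-0.005,0.471,-0.048,0.05,6.8,0,0,-0.005,0.471,-0.048,0.05,6.8,0,0,-0.005,0.471,-0.048,0.05,6.8,0,0,-0.005,0.471,-0.048,0.05,6.8,0,0,-0.005,0.471,-0.048,0.05,6.8,0,0,-0.005,0.471,-0.048,0.05,6.8,0,0,-0.005,0.471,-0.048,0.05,6.8,0,0,-0.005,0.471,-0.048,0.05,6.8,0,0,-0.005,0.471,-0.048,0.05,6.8,0,0,-0.005,0.471,-0.048,0.05,6.8,0,0,-0.005,0.471,-0.048,0.05])

```text
time_s: 34.65
tcp_pos: [0.5184, -0.1198, 0.1264]
ee_rot: [[-0.005, -0.123, -0.992], [0.001, -0.992, 0.123], [-1.0, -0.001, 0.005]]
wrist_force: [0.2, 0.2, -0.6]
gripper_width: 0.691
```

Call:
move_arm(increments=[0,0,0,0,0,0,0.05,0,0,0,0,0,0,0.05,0,0,0,0,0,0,0.05])

```text
time_s: 34.9
tcp_pos: [0.5192, -0.1152, 0.1272]
ee_rot: [[-0.003, -0.118, -0.993], [0.002, -0.993, 0.118], [-1.0, -0.002, 0.003]]
wrist_force: [0.7, 0.2, -1.9]
gripper_width: 0.694
```

```bash
python3 look.py w 285 250 435 410 375 205 545 325; python3 d.py .5207 -.1157 .065 263.2
```

```text
t 35.0 tcp [ 0.5198 -0.1146  0.1279] F [ 0.96  0.23 -0.9 ] w 60.0
rot [0.1  0.08 0.1 ] shift [ 0.0629  0.0011 -0.0012]
```

View pics/w_sc.png

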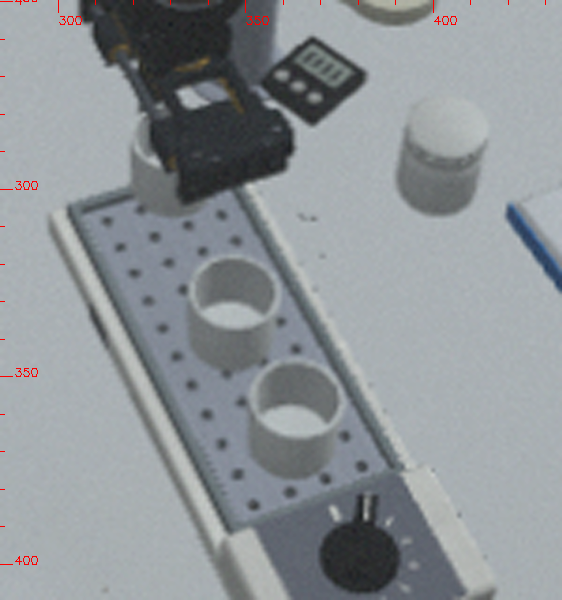

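Call:
move_arm(increments=[0,0,0,0.02,0.001,-0.001,0.05,0,0,0,0.04,0.001,-0.001,0.05,0,0,0,0.055,0.001,-0.001,0.05,0,0,0,0.062,0.001,-0.001,0.05,0,0,0,0.064,0.001,-0.001,0.05,0,0,0,0.064,0.001,-0.001,0.05,0,0,0,0.064,0.001,-0.001,0.05,0,0,0,0.064,0.001,-0.001,0.05])

```text
time_s: 35.67
tcp_pos: [0.5218, -0.1159, 0.0651]
ee_rot: [[0.002, -0.117, -0.993], [0.002, -0.993, 0.117], [-1.0, -0.002, -0.002]]
wrist_force: [-0.4, 0.9, 1.2]
gripper_width: 0.693
```

Call:
move_arm(increments=[0,0,0,0.0005,0,0,0.05,0,0,0,0.0005,0,0,0.074,0,0,0,0,0,0,0.074,0,0,0,0,0,0,0.074,0,0,0,0,0,0,0.074,0,0,0,0,0,0,0.074,0,0,0,-0.02,0,0,0.074,0,0,0,-0.05,0,0,0.08,0,0,0,-0.085,0,0,0.087,0,0,0,-0.1,0,0,0.087,0,0,0,-0.1,0,0,0.087])

```text
time_s: 36.58
tcp_pos: [0.5238, -0.1172, 0.169]
ee_rot: [[0.01, -0.118, -0.993], [0.001, -0.993, 0.118], [-1.0, -0.002, -0.009]]
wrist_force: [0.7, 0.2, 0.2]
gripper_width: 0.983
```

```bash
python3 look.py x 285 250 435 410 375 205 545 325; python3 d.py .4855 -.4033 .16 323
python3 - <<'E'
from station import r
print(r.sense()['joints'].round(1))
E
```

```text
t 36.6833 tcp [ 0.5209 -0.1169  0.1647] F [ 0.53  0.77 -1.1 ] w 86.7
rot [-59.82  -0.11   0.1 ] shift [0.004  0.2886 0.0012]
[  4.7  16.6 -17.8  -0.1 -55.5  78.6]
```

View pics/x_sc.png

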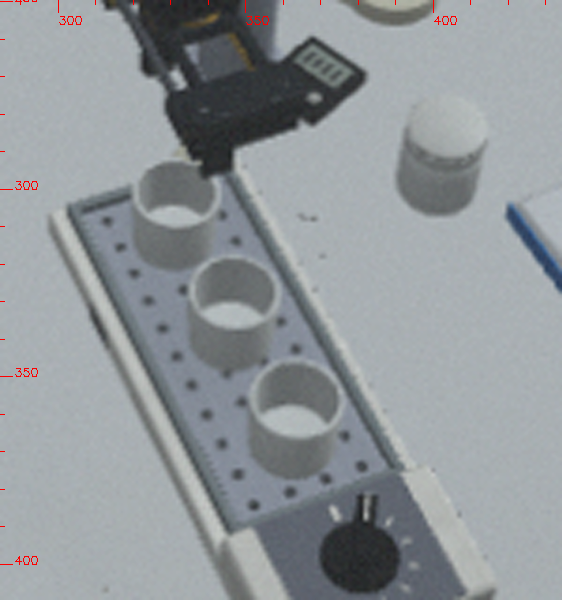

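Call:
move_arm(increments=[-60,0,0,0,0.288,0,0.06,-60,0,0,0,0.288,0,0.06,-60,0,0,0,0.288,0,0.06,-60,0,0,0,0.288,0,0.06,-60,0,0,0,0.288,0,0.06,-60,0,0,0,0.288,0,0.06,-60,0,0,0,0.288,0,0.06,-60,0,0,0,0.288,0,0.06,-60,0,0,0,0.288,0,0.06,-60,0,0,0,0.288,0,0.06,-60,0,0,0,0.288,0,0.06,-60,0,0,0,0.288,0,0.06])

```text
time_s: 37.68
tcp_pos: [0.4867, -0.402, 0.1628]
ee_rot: [[-0.002, 0.8, -0.6], [0.003, -0.6, -0.8], [-1.0, -0.003, -0.001]]
wrist_force: [0.0, -0.0, 0.7]
gripper_width: 0.69
```

```bash
python3 look.py y 335 310 435 440 465 225 565 325; python3 d.py .4855 -.4033 .115 323
python3 - <<'E'
from h import *
t=r.sense()['tcp_pos'];R=r.sense()['ee_rot']
for n in("scene","top"):print(proj(n,[t+R[:,0]*.008+R[:,1]*.03,t+R[:,0]*.008-R[:,1]*.03,[.4855,-.4033,.093]]).round(1).tolist())
E
```

```text
t 37.7833 tcp [ 0.4872 -0.4019  0.1637] F [ 0.71  0.07 -0.86] w 60.0
rot [ 0.19 -0.08  0.09] shift [ 0.0487 -0.0005  0.0022]
[[397.9, 375.5], [370.9, 372.4], [381.4, 389.3]]
[[538.9, 268.8], [523.9, 288.0], [522.1, 282.9]]
```

View pics/y_sc.png

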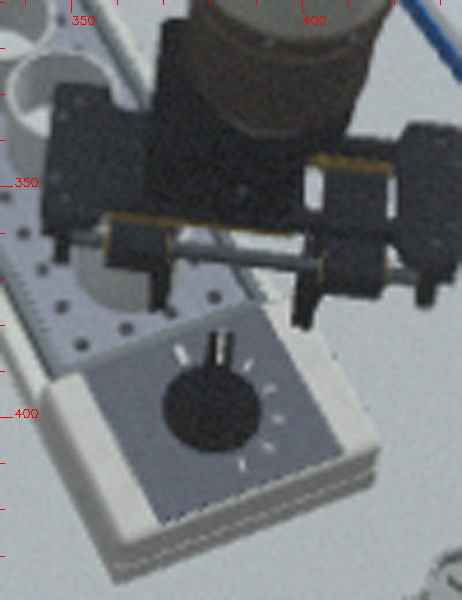

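View pics/y_tc.png

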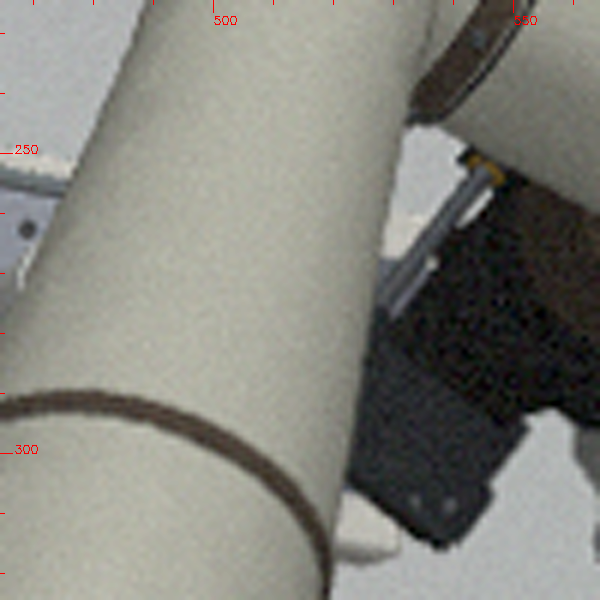

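Run:
```python
from h import *
a=np.array([.4855,-.4033,.093]);d=np.array([np.sin(np.radians(36.84)),np.cos(np.radians(36.84)),0]);e=np.array([d[1],-d[0],0])
for n in("scene","top"):
  p=proj(n,[a+d*.022+e*.006,a+d*.022-e*.006,a-d*.022-e*.006,a-d*.022+e*.006,a+d*.022,a]);print(p.round(1).tolist()); 
  if n=="scene": print(((p-[335,310]+.5)*4.615).round(0).tolist())
  else: print(((p-[480,240]+.5)*6).round(0).tolist())
```

```text
[[384.6, 381.4], [379.5, 380.8], [378.2, 397.4], [383.5, 398.0], [382.0, 381.1], [381.4, 389.3]]
[[231.0, 332.0], [207.0, 329.0], [202.0, 406.0], [226.0, 408.0], [219.0, 330.0], [217.0, 368.0]]
[[516.5, 275.2], [513.6, 278.9], [527.8, 290.6], [530.7, 286.9], [515.1, 277.0], [522.1, 282.9]]
[[222.0, 214.0], [205.0, 236.0], [290.0, 306.0], [307.0, 284.0], [213.0, 225.0], [256.0, 260.0]]
```

Call:
move_arm(increments=[0,0,0,0,0,0.002,0.06,0,0,0,0.03,0,0.002,0.06,0,0,0,0.06,0,0.002,0.06,0,0,0,0.08,0,0.002,0.06,0,0,0,0.09,0,0.002,0.06,0,0,0,0.093,0,0.002,0.06,0,0,0,0.093,0,0.002,0.06,0,0,0,0.093,0,0.002,0.06])

```text
time_s: 38.45
tcp_pos: [0.4869, -0.4048, 0.0724]
ee_rot: [[0.002, 0.801, -0.598], [0.0, -0.598, -0.801], [-1.0, 0.002, -0.002]]
wrist_force: [-0.0, -0.8, 0.3]
gripper_width: 0.688
```

```bash
python3 look.py z 335 310 435 440 465 225 565 325; python3 d.py .4855 -.4033 .070 323.16
```

```text
t 38.55 tcp [ 0.4869 -0.4048  0.0728] F [ 0.13 -0.2   1.18] w 60.4
rot [ 0.07 -0.11 -0.15] shift [ 0.0028 -0.0021 -0.0004]
```

View pics/z_sc.png

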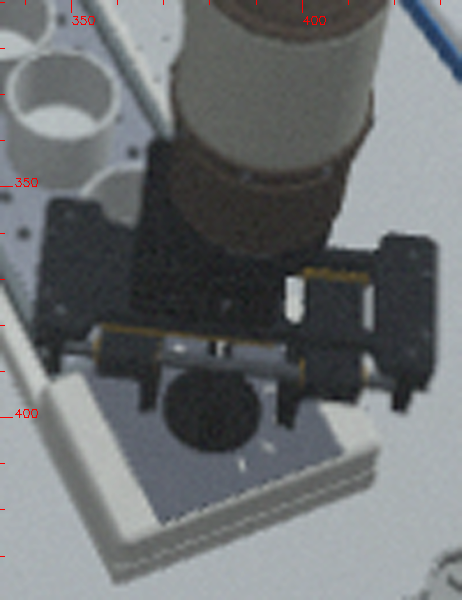

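Call:
move_arm(increments=[0,0,0,0.002,-0.0015,0,0,0,0,0,0.002,-0.0015,0,0,0,0,0,0.002,-0.0015,0,0,0,0,0,0.002,-0.0015,0,0,0,0,0,0.002,-0.0015,0,0,0,0,0,0.002,-0.0015,0,0,0,0,0,0.002,-0.0015,0,0,0,0,0,0.002,-0.0015,0,0,0,0,0,0.002,-0.0015,0,0,0,0,0,0.002,-0.0015,0,0,0,0,0,0.002,-0.0015,0,0,0,0,0,0.002,-0.0015,0,0])

```text
time_s: 39.55
tcp_pos: [0.4857, -0.4041, 0.0691]
ee_rot: [[0.003, 0.801, -0.599], [0.0, -0.599, -0.801], [-1.0, 0.002, -0.002]]
wrist_force: [3.7, -3.1, -4.0]
gripper_width: 0.14
```

```bash
python3 d.py .4855 -.4033 .070 263.16;  python3 - <<'E'
from station import r
s=r.sense();print(s['joints'].round(1),s['moment'])
E
```

```text
t 39.55 tcp [ 0.4857 -0.4041  0.0691] F [ 3.67 -3.13 -3.95] w 12.2
rot [ 6.006e+01 -1.500e-01 -5.000e-02] shift [-0.0009 -0.0007 -0.0005]
[-2.510e+01  3.110e+01 -9.800e+00 -1.000e-01 -4.900e+01  1.684e+02] [-1.18465627e+00 -1.05794028e+00 -6.18623787e-04]
```

Call:
move_arm(increments=[6,0,0,0,0,0,0,12,0,0,0,0,0,0,18,0,0,0,0,0,0,24,0,0,0,0,0,0,30,0,0,0,0,0,0,36,0,0,0,0,0,0,42,0,0,0,0,0,0,48,0,0,0,0,0,0,54,0,0,0,0,0,0,60,0,0,0,0,0,0,61,0,0,0,0,0,0,61,0,0,0,0,0,0])

```text
time_s: 40.55
tcp_pos: [0.485, -0.4024, 0.0691]
ee_rot: [[0.0, -0.134, -0.991], [0.003, -0.991, 0.134], [-1.0, -0.003, -0.0]]
wrist_force: [2.9, 4.3, 0.6]
gripper_width: 0.138
```

Call:
move_arm(increments=[0,0,0,0,0,0,0,0,0,0,0,0,0,0,0,0,0,0,0,0,0])

```text
time_s: 40.8
tcp_pos: [0.4849, -0.4024, 0.0691]
ee_rot: [[0.0, -0.133, -0.991], [0.003, -0.991, 0.133], [-1.0, -0.003, -0.0]]
wrist_force: [3.4, 4.7, 1.1]
gripper_width: 0.138
```

```bash
python3 look.py aa 335 310 435 440 465 225 565 325; python3 d.py .4855 -.4033 .070 263.16;  python3 - <<'E'
from station import r
s=r.sense();print(s['joints'].round(1),s['moment'])
E
```

```text
t 40.9 tcp [ 0.4849 -0.4024  0.0691] F [4.04 3.56 1.26] w 11.9
rot [-0.81 -0.    0.17] shift [-0.0009  0.0008 -0.0007]
[-25.1  31.1  -9.8  -0.2 -49.1 107.6] [ 1.32085745 -1.03189668  0.0565413 ]
```

View pics/aa_sc.png

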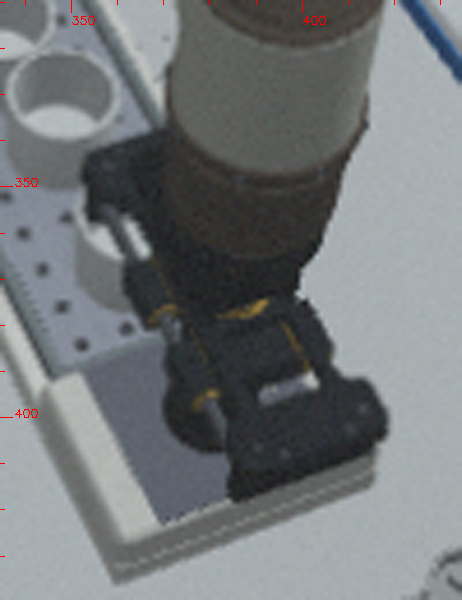

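Turned about 60°. I'll open the fingers, rise and look.

Call:
move_arm(increments=[0,0,0,0,0,0,0.045,0,0,0,0,0,0,0.045,0,0,0,0,0,0,0.045,0,0,0,0,0,0,0.045,0,0,0,0,0,0,0.045,0,0,0,0,0,0,0.045,0,0,0,-0.03,0,0,0.045,0,0,0,-0.07,0,0,0.045,0,0,0,-0.11,0,0,0.045,0,0,0,-0.15,0,0,0.045,0,0,0,-0.15,0,0,0.045,0,0,0,-0.15,0,0,0.045])

```text
time_s: 41.9
tcp_pos: [0.4858, -0.4044, 0.2226]
ee_rot: [[0.007, -0.135, -0.991], [-0.002, -0.991, 0.135], [-1.0, 0.001, -0.007]]
wrist_force: [0.4, -0.2, -1.2]
gripper_width: 0.518
```

```bash
python3 look.py ab 285 270 435 420 465 225 565 325; python3 d.py .4855 -.4033 .070 263.16
```

```text
t 42.0 tcp [ 0.484  -0.4033  0.2183] F [-0.1   0.16 -0.82] w 44.9
rot [-0.97  0.06  0.16] shift [ 0.1483  0.0002 -0.0017]
```

View pics/ab_sc.png

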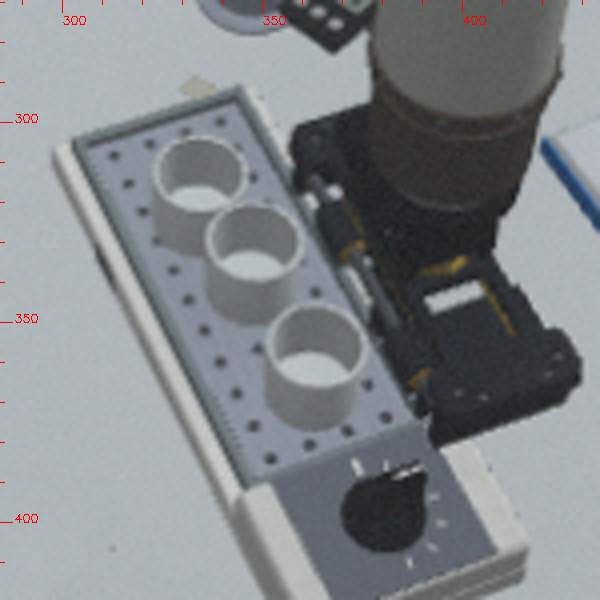

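View pics/ab_tc.png

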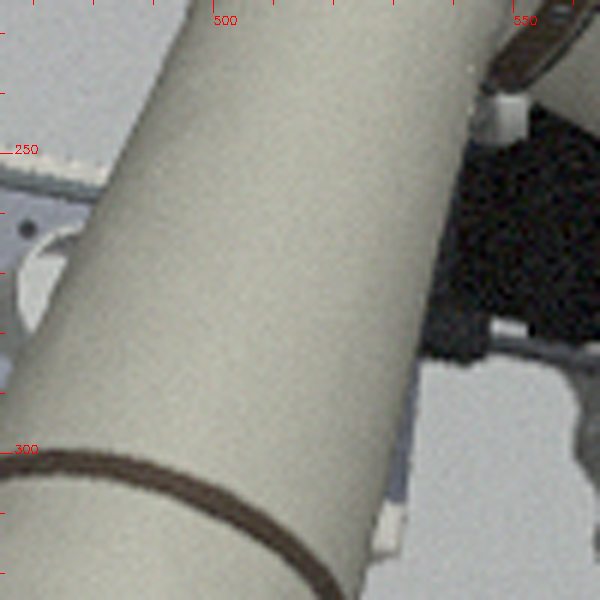

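Call:
move_arm(increments=[0,0,0,-0.05,0.02,0.1,0.045,0,0,0,-0.08,0.04,0.14,0.045,0,0,0,-0.08,0.15,0.1,0.045,0,0,0,-0.08,0.15,0.1,0.045,0,0,0,-0.08,0.15,0.1,0.045,0,0,0,-0.08,0.15,0.1,0.045,0,0,0,-0.08,0.15,0.1,0.045,0,0,0,-0.08,0.15,0.1,0.045])

```text
time_s: 42.67
tcp_pos: [0.3643, -0.5391, 0.2961]
ee_rot: [[-0.002, -0.138, -0.99], [0.005, -0.99, 0.138], [-1.0, -0.005, 0.003]]
wrist_force: [0.2, -0.5, -0.1]
gripper_width: 0.52
```

```bash
python3 look.py ac 285 270 435 420 370 220 550 330; python3 d.py .4855 -.4033 .070 263.16
python3 - <<'E'
from h import *
a=np.array([.4855,-.4033,.093])
for k in(2,3,4):
  t=np.radians(6.84+30*k);d=np.array([np.sin(t),np.cos(t),0])
  p=proj("top",[a,a+d*.022])[:,:];q=proj("scene",[a,a+d*.022])
  print(k,((p-[480,240]+.5)*6).round().tolist(),((q-[335,310]+.5)*6).round().tolist())
a=cv2.imread("pics/ac_s.png")[:,:,::-1];b=cv2.imread("pics/ac_t.png")[:,:,::-1]
A=cv2.resize(a[350:430,335:425],None,fx=6,fy=6,interpolation=2);B=cv2.resize(b[240:330,480:550],None,fx=6,fy=6,interpolation=2)
B=B[:480];o=np.hstack([A[:480],B[:480]][:1]);cv2.imwrite("pics/ad.png",cv2.convertScaleAbs(np.hstack([A,B]),alpha=1.5)[:,:,::-1])
E
```

```text
t 42.7667 tcp [ 0.3651 -0.5378  0.2967] F [-0.75 -0.25 -0.12] w 45.1
rot [-0.92  0.16  0.25] shift [ 0.2271 -0.1486 -0.1018]
2 [[256.0, 260.0], [235.0, 210.0]] [[282.0, 479.0], [313.0, 439.0]]
3 [[256.0, 260.0], [262.0, 208.0]] [[282.0, 479.0], [333.0, 460.0]]
4 [[256.0, 260.0], [287.0, 220.0]] [[282.0, 479.0], [339.0, 486.0]]
```

View pics/ac_sc.png

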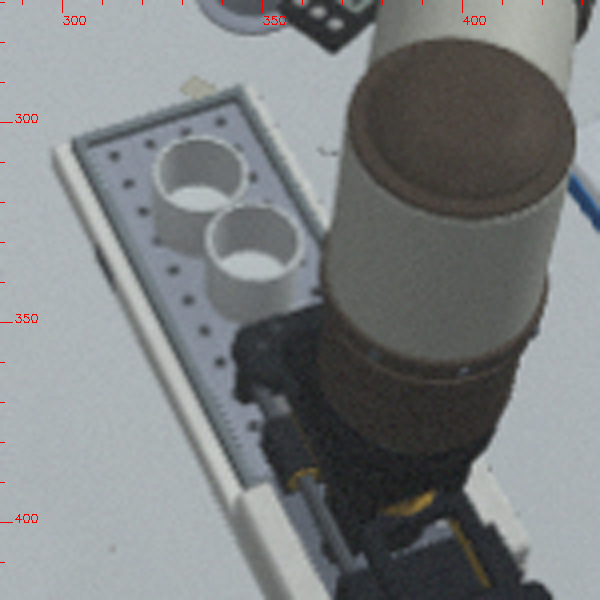

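View pics/ac_tc.png

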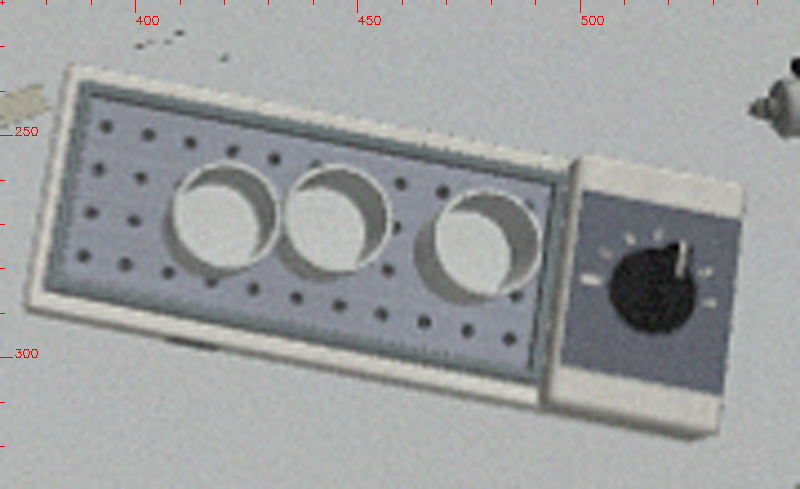

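View pics/ad.png

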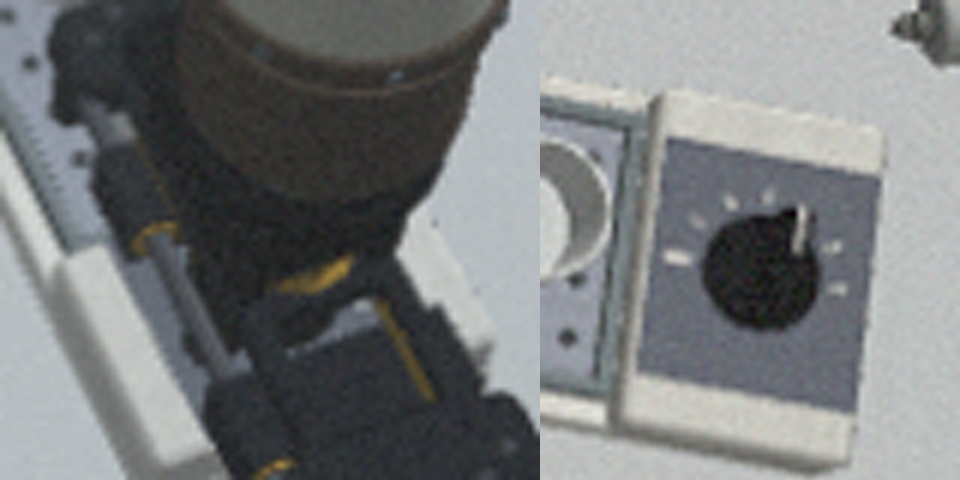

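Run:
```python
from ov import *
th=np.radians(6.84);Y=np.array([np.sin(th),np.cos(th)]);X=np.array([np.cos(th),-np.sin(th)]);c=np.array([.5095,-.209])
P=[]
for uvs,uvt in[((334.75,311.5),(370+224/4.444-.5,220+215/4.444-.5)),((348,328.75),(370+338/4.444-.5,220+218/4.444-.5)),((363.25,353.75),(370+487/4.444-.5,220+243/4.444-.5))]:
    a=ray("scene",uvs,.084);b=ray("top",uvt,.084);m=(a+b)/2;P.append(m);d=m[:2]-c
    print(a[:2].round(4),b[:2].round(4),'deck x,y',(d@X).round(4),(d@Y).round(4))
print(np.linalg.norm(P[0]-P[1]))
S=[]
for p in P: S+=[(circ(p[0],p[1],.084,.031),(0,255,0)),(circ(p[0],p[1],.03,.029),(0,0,255))]
overlay("pics/ac_t.png","top",S,(370,220,550,330),4.4,"pics/ae.png")
overlay("pics/ab_s.png","scene",S,(285,270,435,420),4,"pics/af.png")
```

```text
[ 0.5091 -0.1523] [ 0.5056 -0.1516] deck x,y -0.0089 0.0564
[ 0.5107 -0.2147] [ 0.5087 -0.2153] deck x,y 0.0009 -0.0059
[ 0.5045 -0.2959] [ 0.5008 -0.299 ] deck x,y 0.0037 -0.0886
0.06311681343599564
```

View pics/ae.png

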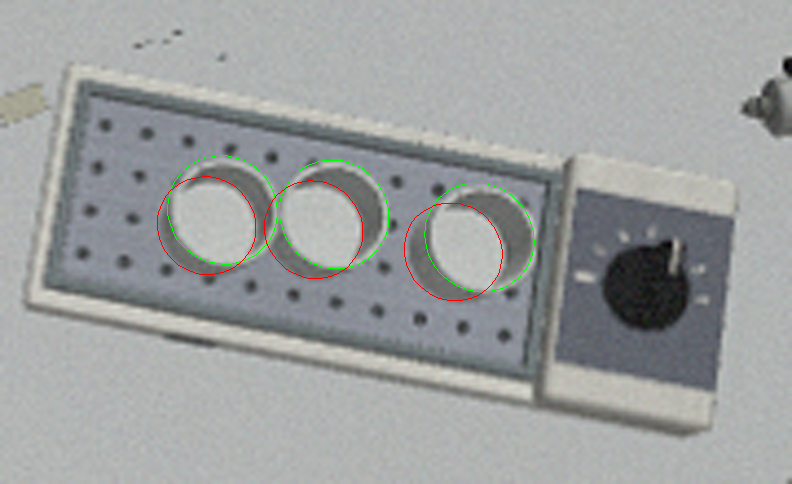

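View pics/af.png

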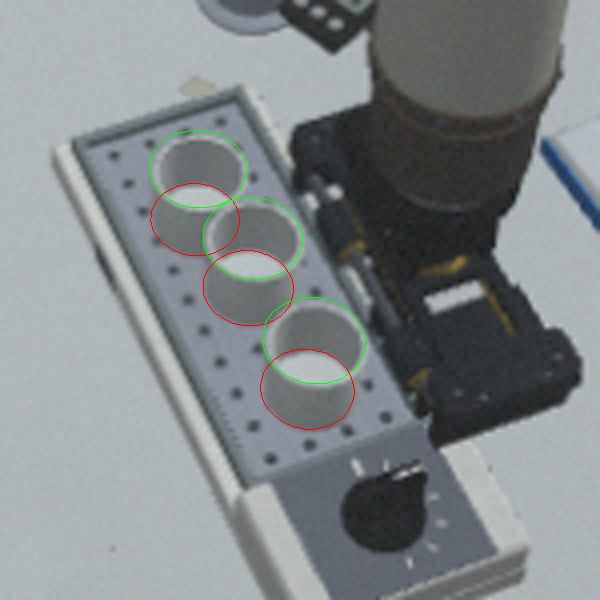

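View pics/ac_t.png

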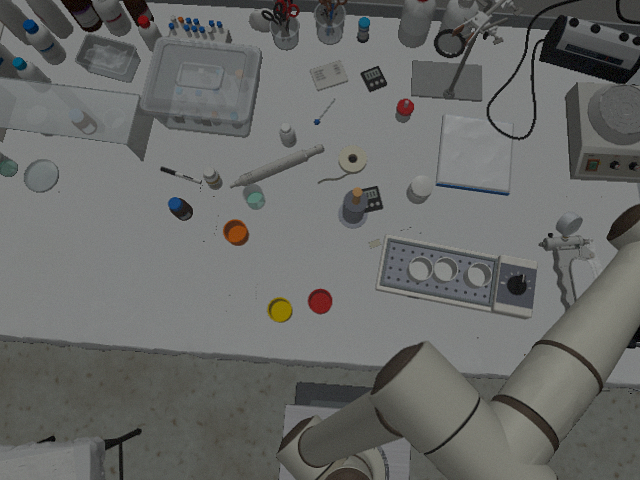

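View pics/ac_s.png

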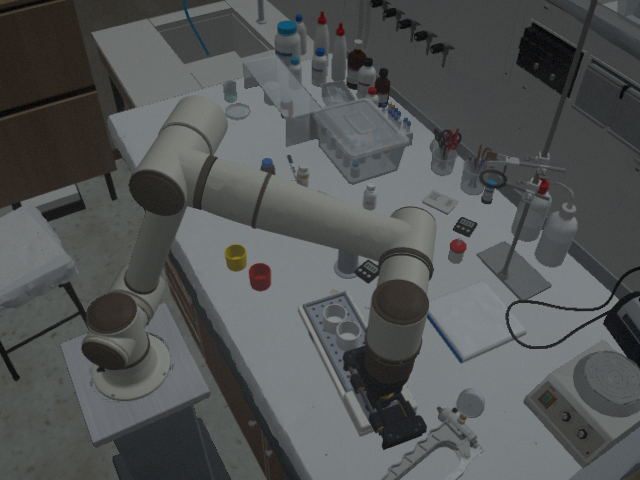

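The top view shows the brush seated at (356,200), the bystanders where they were, the three pots on the deck at (420,268), (445,269) and (479,275), and the knob at the third click. The arm is clear of everything, so I'm handing in.

```bash
python3 -c "
from station import r
print(r.finish_job())"
```

```text
the job is handed in; nothing more can be done
None
```

The job is handed in at about 43 s on the robot's clock. All three white pots were there, and the whole task was done in the order asked.

- **Scrubbing:** I scrubbed pots 1, 2 and 3 in that order (left to right), each bottom, rim, bottom. On pots 2 and 3 the first touch of the bottom showed no clear contact force, so I added one more up-and-down stroke to each. The tip rose to about 4 mm below the rim, by calculation.
- **Brush:** It is back in its stand. About 6 N of contact showed as the collar seated, and the camera shows it where it stood at the start.
- **Pots:** All three stand upright on the deck, inside the raised edge. After I placed pot 1, it was found about 4 cm from where I set it, now against pot 2, with pot 2 pushed about 6 mm. I took this for the announced knock and left both, since they were still upright and well inside the edge.
- **Selector:** It was at the first click, and I turned it 60° afterwards. The last top view shows the pointer on the third click, matching the calculated direction.
- **Bystanders:** In the last pictures the beaker, jars and bottles are where they were, and the arm touches nothing.

The two cameras differed by up to about 4 mm on pot positions, so I used the averages. No check failed at the end.

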